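# Wedge the hairpin cotter off a shaker's spindle

### The job

The shaker's platform has to come off for cleaning. With the nylon wedge, slid along the spindle and under the bowed leg of the hairpin cotter, spread the cotter and ease it off the spindle without forcing it or ramming the spindle and without tugging at it with the gripper while it still grips; then put the wedge back on its mat and lay the cotter in the steel tray.

Things in the scene. Friction and masses are not known exactly. Their poses are not given: they have to be found in the camera images.
- shaker: White bench-top orbital shaker, 215 x 225 mm, fixed; origin on the bench under its middle. On it a level round platform, 220 mm across, black rubber top 80 mm above the bench, held by the cotter on the spindle in its middle. Two low steel clamps (39 mm across, 26 mm high, each with a vial) stand on the platform at the shaker's x = +76 and -76, y = -12 mm
- spindle: Upright square steel spindle, 18 x 18 mm (corners broken by 0.7 mm), 35 mm high, in the middle of the platform; its origin lies on its axis at the platform's top. Sides along x and y. Axes: z up, y the way the cotter comes off (towards its eye), -x the side of the cotter's bowed leg. A cross hole along y just above the platform takes the cotter's straight leg
- clip_eye (a point): Hairpin cotter (R-clip) of 5 mm spring-steel wire, 90 mm long, 30 g, flat on the platform. The point is the middle of its coiled eye, 19 mm across, 10 mm high: grasp it there once eased off. x: from the legs' ends to the eye (fitted: the spindle's y), y: from straight to bowed leg. Fitted, the spindle's axis is at x -46, y -7 mm. It lets go after 20 mm of +x travel and is free after 32
- clip_tip (a point): End of the cotter's straight leg, on the wire's axis. Axes as clip_eye, from which it is at x -66, y -7 mm; the leg runs straight along x
- clip_mouth (a point): End of the bowed leg, on the wire's axis (5 mm wire), moving with it; fitted, axes as clip_eye and at x -78, y +6 mm from it: 32 mm before the spindle's axis and 13 mm beside it. From here the leg slants in to a waist snapped in behind the spindle, 12.5 mm before its axis and 6 mm beside. The wedge goes in here, between leg and spindle, flat side along the spindle's -x face
- clip_arm (a joint): Spread of the cotter's bowed leg about the eye, rad: 0 fitted and gripping, growing as it is spread; about 0.1 plus the wedge's thickness is needed to pass the spindle, above 0.25 the cotter is bent for good. A spring closes it: about 7 N at the waist at 0.1, 11 N at 0.2. Pushing the wedge in takes 3 to 8 N, 30 N would score the spindle
- wedge_grip (a point): White nylon wedge, 60 g, standing on its mat. The point is where to grip its block handle (44 long, 20 wide, 40 mm high): mid-handle, 28 mm above the wedge's flat underside. x points to the blade's tip, y left, z up
- wedge_tip (a point): Tip of the wedge's blade, 5 mm above its underside, at x 70, y -3.5 mm from wedge_grip, same axes. The blade is 10 mm high and runs along the underside 48 mm back to the handle's front. Its right side is flat, at y -4.5 mm from wedge_grip (nose chamfered 0.5 mm); its left side tapers from 2 mm thickness at the tip to 9 mm 26 mm behind it
- mat: Black rubber mat fixed on the bench, 200 x 130 x 3 mm, on which the wedge stands; origin at the centre of its underside, x along its length
- tray_in (a point): Empty steel instrument tray, 180 x 140 mm outside, 22 mm high, walls and floor 3 mm; the point is the centre of its inner floor, x along its length
- vial_a_mid (a point): Small capped glass vial, 29 mm across, 51 mm high, standing in the clamp at the spindle's -x side (point: half-way up); leave it alone
- vial_b_mid (a point): The same kind of vial in the clamp at the spindle's +x side; leave it alone

How it is judged (in metres and radians):
On the way, in this order (a step that is already met when the one before it is completed fails the run):
1. the wedge, not the fingers, spreads the bowed leg while the cotter is still on the spindle (value of joint clip_arm above 0.045 rad and contact force between wedge and clip above 1 N and contact force between the fingers and clip below 0.5 N and y of clip_eye in the frame of spindle below 0.058 m), for 0.1 s.
2. the cotter has been eased at least 18 mm off, its bowed leg past the spindle, and it lies on the platform (y of clip_eye in the frame of spindle above 0.064 m and z of clip_eye in the frame of spindle between -0.005 and 0.02 m), for 0.1 s.
At the end, for the whole second after the job is handed in: The cotter lies at rest, whole, inside the steel tray, both its eye and its leg's end within the walls and no more than 17 mm above the tray's floor; the wedge rests with its handle's middle over the mat, not more than 40 mm above the bench (x of clip_eye in the frame of tray_in between -0.087 and 0.087 m and y of clip_eye in the frame of tray_in between -0.067 and 0.067 m and x of clip_tip in the frame of tray_in between -0.087 and 0.087 m and y of clip_tip in the frame of tray_in between -0.067 and 0.067 m and z of each of clip_eye, clip_tip in the frame of tray_in below 0.017 m and height (world z) of tray_in below 0.01 m and x of wedge_grip in the frame of mat between -0.1 and 0.1 m and y of wedge_grip in the frame of mat between -0.065 and 0.065 m and z of wedge_grip in the frame of mat below 0.04 m and linear speed of each of clip, wedge below 0.02 m/s); the robot touches nothing.
It fails at once if the cotter is over-spread (bowed leg beyond 0.25 rad) (value of joint clip_arm above 0.25 rad).
It fails at once if the wedge is forced: more than 30 N between the wedge and the spindle or between the wedge and the cotter (contact force between wedge and spindle above 30 N or contact force between wedge and clip above 30 N).
It fails at once if the gripper's fingers tug at the cotter while it still grips the spindle (contact force between the fingers and clip above 3 N and y of clip_eye in the frame of spindle below 0.058 m and distance between clip_eye and spindle below 0.06 m).
It fails at once if a vial is knocked out of its place (distance of any of vial_a_mid, vial_b_mid from where it was at the start of the episode above 0.015 m).
It also fails if it takes over 72 s, if anything falls off the work surface, if the arm or the gripper's body presses on something with over 40 N, if the wrist force passes 120 N, or if a joint passes its speed limit or range.

### The arm

A 6-joint arm with a two-finger parallel gripper is mounted at the origin on the work surface. World frame = base frame: x ahead of the robot, y to its left, z up, the work surface at z = 0. Lengths are in m, angles in degrees, forces in N, time in s.
With the tool pointing down it reaches from about 0.4 to 0.825 m from the base axis. Payload 7 kg.
Tool frame: the origin (TCP) lies on the mounting face of the last link; the fingertips stand 178 mm ahead of it and the grasp point (between the pads) lies 159 mm ahead of it (ctrl.tip_extent is the distance from the TCP to the fingertips, in m); z points along the fingers, y is the direction in which the jaws open and shut (so a half turn about z gives the same grasp; the last joint's range is limited). The gripper opens to 88 mm and grips with 3 to 60 N. Pads are 19 mm wide; open, the fingers measure 130 mm over their backs; the gripper's body (78 mm by 193 mm) begins 47 mm behind the grasp point.
Start: joints at [-60.269, 20.546, 0.682, 0, -70.136, -16.507], TCP at [0.154, -0.657, 0.405] pointing down, gripper open.
Joint ranges: [-176.03, 176.03], [-82.01, 121.73], [-58.28, 71.71], [-173.87, 95.51], [-174.79, -0.11], [-173.66, 173.66]. Speed limits (degrees/s): [136.94, 136.94, 172.46, 180, 180, 180].

### API

Orientations are given as [roll, pitch, yaw] about the fixed x, y, z axes, in that order (R = Rz(yaw) Ry(pitch) Rx(roll)).
In Python, from plant import ctrl gives the robot as it stands. The module is installed in compiled form; this text tells all that it offers.
- The arm moves only by the tool carry_out, never from a script. Its argument "moves" is text: rows parted by semicolons, each of 7 numbers parted by spaces: the finger opening in m, from 0 to 0.0876, then the shift along the tool's x, y, z in m, then the turn, a rotation vector about the tool's x, y, z in rad. A call has 1 to 20 rows; each row is the pose to reach, as a shift and turn from the pose commanded when the call began, along the tool's axes at that moment; what a row does not reach only later rows make up. A row lasts 1/10 s, in which the tool goes at most 50 mm and 8.59 degrees, less where a joint would pass 70% of its speed; a pose out of reach is approached as far as the arm can. A call with a gripper value outside its range is refused whole. The fingers move at their own pace and stop on an object; the grip force is fixed at half the most. Time passes only in rows, so rows that repeat a pose let the fingers close. It gives the time, the measured TCP pose, the force and the opening at its end, in the units of the state.
- ctrl.get_obs(): the state, without advancing time (a new reading comes with each control period).
- ctrl.snapshot(name): name is "side" or "top" or "wrist"; returns a dict with "image" (400x640x3 uint8, red, green, blue), "K" (3x3 intrinsics, pixels), "R" (3x3) and "t" (3): a world point X has camera coordinates R X + t. Camera axes: x right, y down, z forward; pixel columns grow to the right and rows downward; lengths in m; the calibration is good to about 2 mm. A picture is of the moment at which its call begins. There is no depth.
- ctrl.close_job(): hands the job in, once; it reports no verdict.
Trained networks look in a picture, given as the dict that the camera call returned (one of the last four; its "shot" number tells which), for a name from the list of things; names that differ only in an ending like _2 or _b are one class to them, and where a whole thing is asked for, a point or a joint stands for the part that bears it (a point fixed in the world has none). Each returns a list of dicts, best first, with "confidence" (0 to 1); they miss things now and then, are a little off and sometimes report something else, mostly with a low value. They report only what shows in the picture. A call takes as long as a camera call.
- ctrl.recognise(picture, label): "extent" ([left, top, right, bottom] in pixels, round what is visible of it).
- ctrl.trace(picture, label): "region" (400x640 bool, what is visible of it) and "extent" ([left, top, right, bottom] in pixels, round what is visible of it).
- ctrl.mark_of(picture, label): "at" ([row, column] in pixels: a listed point, or the origin of a listed thing).
The state is a dict: "clock": time; "joint_pos": joint angles; "qvel": joint speeds; "tau": joint torques, N m; "tool_pos": TCP position; "orientation": TCP orientation; "force": force on the tool from outside, world axes, zero at the start; "moment": the same for the moment, N m; "opening": finger opening in m.
Only numpy, scipy, OpenCV 4.12 (cv2) and the standard library are available. Lean on these libraries where they do the work, as an engineer would, in place of code of your own. Each camera call takes 0.05 s, during which the arm holds its last target.

## Working session

There is one attempt and no reset: what is moved stays moved. The work goes in short steps, Python scripts to look and compute and a tool call to move; the robot and the scene stay as the last step left them, time stands still between calls to the robot, and variables do not carry over. Pictures are saved under pics/ and viewed, and the job is handed in when it is done.

Besides the shell and the picture viewer there is one more tool, called after "Request:" by a JSON object that holds its "op" and its "data". carry_out: Moves the arm, as the interface text tells. Its arguments: {"type":"object","properties":{"moves":{"type":"string"}},"required":["moves"]}

```bash
mkdir -p pics; cat > h.py <<'E'
import numpy as np, cv2
from plant import ctrl
from scipy.spatial.transform import Rotation as Ro
def snap(n,f=None):
    s=ctrl.snapshot(n)
    if f: cv2.imwrite('pics/'+f,s['image'][:,:,::-1])
    return s
def ray(s,uv):
    d=np.linalg.inv(s['K'])@np.array([uv[0],uv[1],1.]); R=np.array(s['R']);t=np.array(s['t'])
    return -R.T@t, R.T@d
def onz(s,uv,z):
    c,d=ray(s,uv); return c+d*(z-c[2])/d[2]
def proj(s,X):
    p=s['K']@(s['R']@np.array(X)+s['t']); return p[:2]/p[2]
def mk(s,l):
    r=ctrl.mark_of(s,l)
    return [( np.array(x['at'])[::-1],round(x['confidence'],2)) for x in r]
E
python3 - <<'E'
from h import *
print(ctrl.get_obs())
for n in ['side','top','wrist']:
    s=snap(n,n+'0.png'); print(n,s['shot'],-np.array(s['R']).T@s['t'],s['R'][2])
    for l in ['shaker','spindle','clip_eye','clip_tip','clip_mouth','wedge_grip','wedge_tip','mat','tray_in','vial_a_mid']:
        print(l,[(a.round(1).tolist(),c) for a,c in mk(s,l)])
E
```

```text
{'clock': 0.0, 'joint_pos': array([-6.02708847e+01,  2.05915083e+01,  6.31824888e-01, -1.86416277e-02,
       -7.01362671e+01, -1.65083751e+01]), 'qvel': array([ 0.16330186,  0.02298611,  0.00883182, -0.08029027, -0.1072374 ,
        0.00368512]), 'tau': array([ 7.72927215e-04, -5.82726574e+01,  2.93059230e+01,  6.99738085e+00,
        6.92600326e-03, -1.44515402e-04]), 'tool_pos': array([ 0.15433596, -0.65690866,  0.40371146]), 'orientation': array([ 1.79903025e+02, -1.04655348e-02, -1.66785600e+02]), 'force': array([0.24070501, 0.5829806 , 0.22543191]), 'moment': array([ 0.00192299, -0.05158464, -0.01570021]), 'opening': 0.08805615072842492}
side 1 [ 0.46049482 -0.68911043  0.61578867] [ 0.06531552  0.79953372 -0.59705922]
shaker [([322.7, 247.9], 0.79)]
spindle [([327.5, 221.0], 0.73)]
clip_eye [([325.1, 221.8], 0.27)]
clip_tip [([323.0, 226.1], 0.62)]
clip_mouth [([319.3, 228.9], 0.51)]
wedge_grip []
wedge_tip [([324.1, 225.0], 0.63), ([300.7, 170.0], 0.55), ([317.9, 229.8], 0.36)]
mat [([294.7, 167.6], 0.87)]
tray_in [([309.6, 368.2], 0.72), ([325.5, 224.6], 0.26)]
vial_a_mid [([291.4, 210.6], 0.73)]
top 2 [0.31589027 0.02742483 1.4565831 ] [ 0.16032124 -0.01353575 -0.98697208]
shaker [([338.7, 208.1], 0.7)]
spindle [([336.6, 199.9], 0.5)]
clip_eye [([323.0, 199.2], 0.66)]
clip_tip [([337.4, 207.0], 0.54), ([345.8, 208.5], 0.39)]
clip_mouth [([338.8, 208.3], 0.73), ([347.6, 213.9], 0.48)]
wedge_grip [([207.8, 235.3], 0.57)]
wedge_tip [([217.4, 214.1], 0.48)]
mat [([210.2, 227.3], 0.55)]
tray_in [([436.3, 223.6], 0.67)]
vial_a_mid [([331.5, 228.2], 0.53)]
wrist 3 [ 0.07085612 -0.67598263  0.38492616] [ 0.30100706  0.07054818 -0.95100878]
shaker []
spindle []
clip_eye []
clip_tip []
clip_mouth []
wedge_grip []
wedge_tip []
mat []
tray_in []
vial_a_mid []
```

View pics/side0.png

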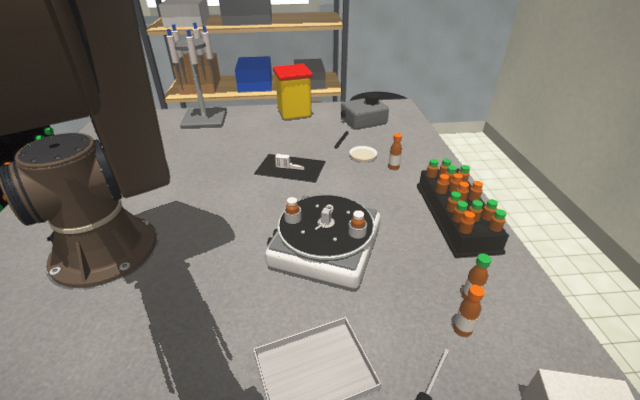

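View pics/top0.png

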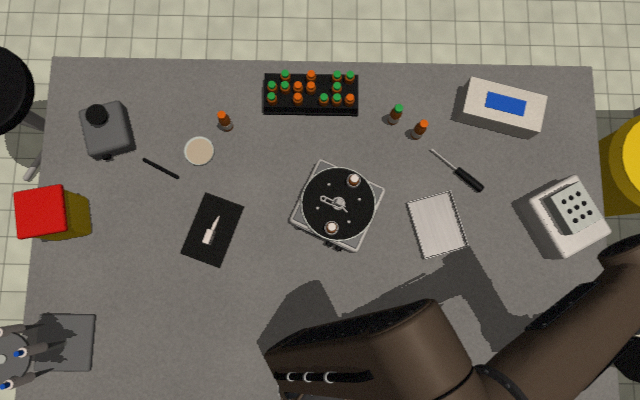

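View pics/wrist0.png

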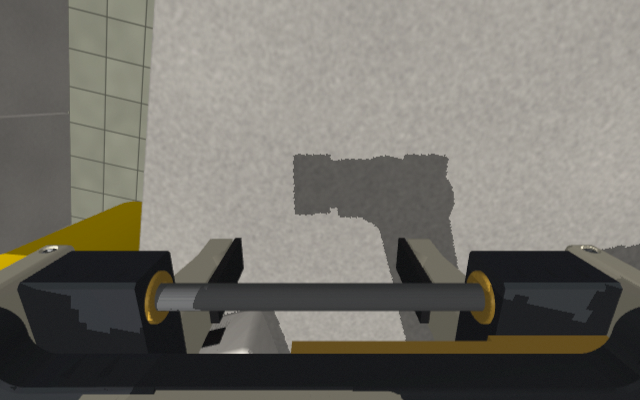

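The side view shows the shaker at (325,230), the wedge and mat at (290,165) and the tray at (315,365). The top view shows the shaker at (339,204), the wedge at (210,232) and the tray at (436,225). The wrist view shows only bench.

```bash
python3 - <<'E'
from h import *
s=snap('top'); z=s
for l,h in [('spindle',.08),('clip_eye',.085),('clip_mouth',.085),('wedge_grip',.031),('wedge_tip',.008),('mat',0),('tray_in',.003),('shaker',0),('vial_a_mid',.11),('vial_b_mid',.11)]:
    print(l,[(onz(s,a,h).round(3).tolist(),c) for a,c in mk(s,l)])
im=s['image'][:,:,::-1]
cv2.imwrite('pics/tz1.png',cv2.resize(im[150:260,280:400],None,fx=6,fy=5.4,interpolation=cv2.INTER_CUBIC))
t2=snap('side'); im=t2['image'][:,:,::-1]
cv2.imwrite('pics/sz1.png',cv2.resize(im[180:280,260:390],None,fx=6,fy=6,interpolation=cv2.INTER_CUBIC))
# mat, tray rectangles
for l,h in [('mat',.003),('tray_in',.022)]:
    r=ctrl.trace(s,l)[0]; m=r['region'].astype('uint8'); c=max(cv2.findContours(m,0,2)[0],key=cv2.contourArea)
    P=np.array([onz(s,p[0],h)[:2] for p in c],np.float32); print(l,cv2.minAreaRect(P))
r=ctrl.trace(s,'wedge_grip')
for q in r[:1]:
    v,u=np.where(q['region']);print(q['confidence'],len(u),u.mean(),v.mean())
E
```

```text
spindle [([0.531, -0.052, 0.08], 0.57), ([0.429, 0.329, 0.08], 0.47)]
clip_eye [([0.543, 0.002, 0.085], 0.43)]
clip_mouth [([0.503, -0.074, 0.085], 0.58)]
wedge_grip [([0.428, 0.335, 0.031], 0.43)]
wedge_tip [([0.499, 0.31, 0.008], 0.57)]
mat [([0.46, 0.335, 0.0], 0.69)]
tray_in [([0.47, -0.366, 0.003], 0.76)]
shaker []
vial_a_mid [([0.455, -0.027, 0.11], 0.57)]
vial_b_mid [([0.591, -0.085, 0.11], 0.57), ([0.452, -0.036, 0.11], 0.18)]
mat ((0.4541475176811218, 0.32995063066482544), (0.1307946890592575, 0.20139171183109283), 70.39861297607422)
tray_in ((0.47666865587234497, -0.3509671092033386), (0.1792178601026535, 0.14678038656711578), 16.968198776245117)
0.52 170 210.04117647058823 234.24705882352941
```

View pics/tz1.png

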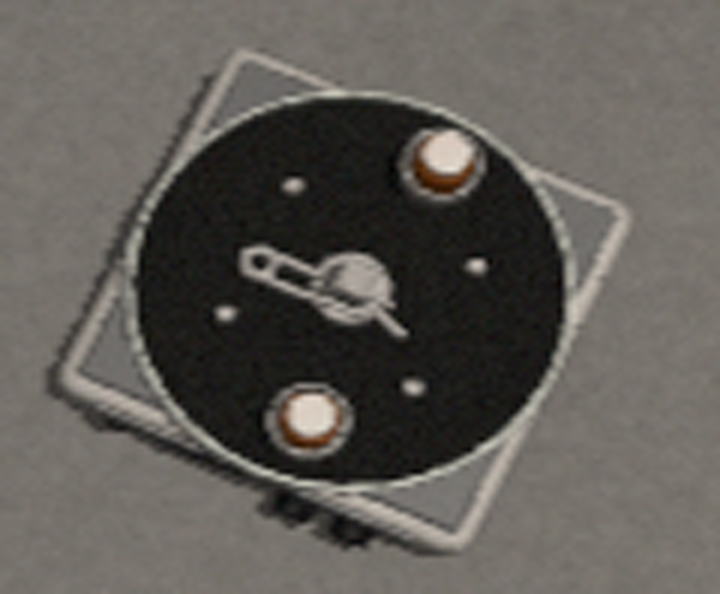

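View pics/sz1.png

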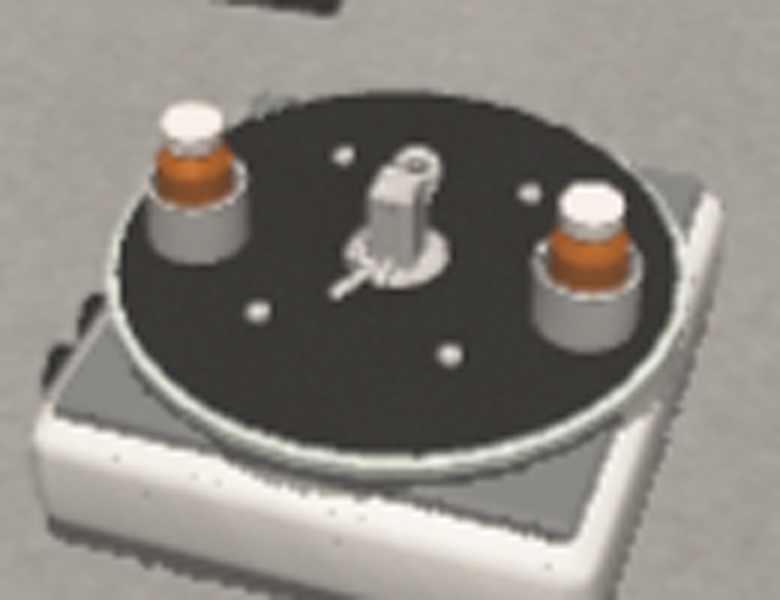

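The zoomed views show the eye pointing about world +y at (262,262) in the top crop. The bowed leg's mouth is near (400,330) in that crop, and vial a is on the near side. I'll take a closer look with the wrist camera from above the spindle.

```bash
cat >> h.py <<'E'
def Rt(o=None):
    o=ctrl.get_obs(); return o,np.array(o['tool_pos']),Ro.from_euler('xyz',o['orientation'],degrees=True)
def plan(p,yaw,roll=180,pitch=0):
    o,p0,R0=Rt(); 
    d=R0.inv().apply(np.array(p)-p0); r=(R0.inv()*Ro.from_euler('xyz',[roll,pitch,yaw],degrees=True)).as_rotvec()
    print('shift',d.round(4),'rot',r.round(4),'from',p0.round(4),np.array(o['orientation']).round(2),'F',np.array(o['force']).round(2),'op',round(o['opening'],4),'t',o['clock'],'q',np.array(o['joint_pos']).round(1))
E
python3 -c "
from h import *
plan([0.50,-0.055,0.40],-113)"
```

```text
shift [-0.4742  0.5071  0.0046] rot [-0.     -0.     -0.9386] from [ 0.1544 -0.6571  0.4047] [-180.     -0.   -166.78] F [-0.2   0.6  -0.16] op 0.0878 t 2.4 q [-60.3  20.5   0.7   0.  -70.1 -16.5]
```

Request:
{"op": "carry_out", "data": {"moves": "0.0876 -0.474 0.507 0.005 0 0 -0.939;0.0876 -0.474 0.507 0.005 0 0 -0.939;0.0876 -0.474 0.507 0.005 0 0 -0.939;0.0876 -0.474 0.507 0.005 0 0 -0.939;0.0876 -0.474 0.507 0.005 0 0 -0.939;0.0876 -0.474 0.507 0.005 0 0 -0.939;0.0876 -0.474 0.507 0.005 0 0 -0.939;0.0876 -0.474 0.507 0.005 0 0 -0.939;0.0876 -0.474 0.507 0.005 0 0 -0.939;0.0876 -0.474 0.507 0.005 0 0 -0.939;0.0876 -0.474 0.507 0.005 0 0 -0.939;0.0876 -0.474 0.507 0.005 0 0 -0.939;0.0876 -0.474 0.507 0.005 0 0 -0.939;0.0876 -0.474 0.507 0.005 0 0 -0.939;0.0876 -0.474 0.507 0.005 0 0 -0.939;0.0876 -0.474 0.507 0.005 0 0 -0.939;0.0876 -0.474 0.507 0.005 0 0 -0.939;0.0876 -0.474 0.507 0.005 0 0 -0.939"}}

```text
clock: 4.2
tool_pos: [0.4993, -0.056, 0.3998]
orientation: [-180.0, 0.0, -113.0]
force: [0.3, -0.1, 0.2]
opening: 0.0876
```

```bash
python3 - <<'E'
from h import *
plan([0.50,-0.055,0.40],-113)
s=snap('wrist','w1.png'); print(s['K'])
for l,h in [('spindle',.08),('clip_eye',.085),('clip_mouth',.085),('clip_tip',.085),('vial_a_mid',.11)]:
    print(l,[(a.round(1).tolist(),onz(s,a,h).round(4).tolist(),c) for a,c in mk(s,l)])
cv2.imwrite('pics/w1z.png',cv2.resize(s['image'][100:300,200:440,::-1],None,fx=3.3,fy=3,interpolation=cv2.INTER_CUBIC))
E
```

```text
shift [-0.0012 -0.0002 -0.0002] rot [-0.0001  0.0001 -0.0008] from [ 0.4993 -0.056   0.3998] [-179.99    0.   -113.05] F [ 0.29 -0.07  0.19] op 0.0876 t 4.2 q [ 16.    4.3 -21.1  -0.  -64.6 -39.1]
[[310.11461357   0.         319.35064353]
 [  0.         310.11461357 198.07641191]
 [  0.           0.           1.        ]]
spindle [([298.9, 205.7], [0.5256, -0.0442, 0.08], 0.68)]
clip_eye [([303.5, 254.0], [0.5424, 0.0059, 0.085], 0.77)]
clip_mouth [([314.2, 172.9], [0.497, -0.0707, 0.085], 0.78)]
clip_tip [([294.4, 184.1], [0.5194, -0.068, 0.085], 0.94)]
vial_a_mid [([378.4, 203.4], [0.4512, -0.0265, 0.11], 0.59)]
```

View pics/w1.png

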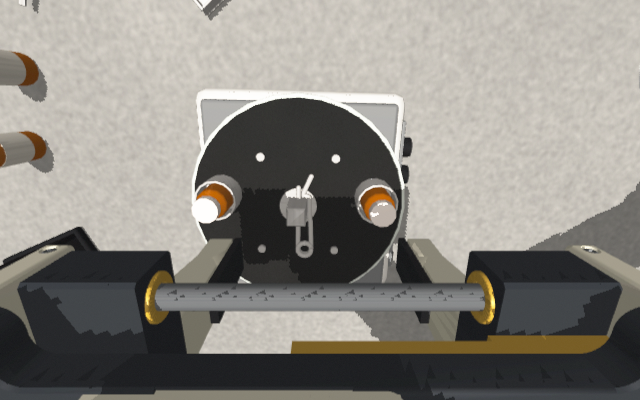

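The wrist view shows the spindle at about (297,205), the eye at (305,250) and the bowed leg's mouth at (312,175). The four platform screws are at (260,157), (336,158), (262,248) and (334,250).

```bash
python3 - <<'E'
from h import *
s=snap('wrist')
g=cv2.cvtColor(s['image'],cv2.COLOR_RGB2GRAY)
P=[]
for u,v in [(260,157),(336,158),(262,248),(334,250)]:
    w=g[v-7:v+8,u-7:u+8].astype(float); w=np.clip(w-110,0,None); yy,xx=np.mgrid[v-7:v+8,u-7:u+8]
    c=(w*xx).sum()/w.sum(),(w*yy).sum()/w.sum(); p=onz(s,c,.081); P.append(p[:2]); print(np.round(c,2),p.round(4))
P=np.array(P);print('mean',P.mean(0))
for a,b in [(1,0),(3,2),(0,2),(1,3)]:
    d=P[b]-P[a]; print(np.linalg.norm(d),np.degrees(np.arctan2(d[1],d[0])))
va=mk(s,'vial_a_mid'); print([(onz(s,a,.108).round(4),c) for a,c in va])
for z in (.05,.065): 
  a,b=onz(s,(203,91),z),onz(s,(401,97),z); d=a-b; print(np.degrees(np.arctan2(d[1],d[0])),np.linalg.norm(d))
cv2.imwrite('pics/w2z.png',cv2.resize(s['image'][80:270,180:420,::-1],None,fx=3.3,fy=3.1,interpolation=cv2.INTER_CUBIC))
t=snap('top')
for l,h in [('spindle',.08),('vial_a_mid',.108)]:
    print(l,[(onz(t,a,h).round(4).tolist(),c) for a,c in mk(t,l)])
E
```

```text
[260.04 156.13] [ 0.5396 -0.1053  0.081 ]
[335.66 157.87] [ 0.4726 -0.075   0.081 ]
[261.38 248.04] [ 0.5824 -0.0159  0.081 ]
[333.86 249.68] [0.5117 0.0162 0.081 ]
mean [ 0.52659395 -0.04500155]
0.07349750305973042 -24.32025052581911
0.07759650894390424 -24.402364150206896
0.09915106192167146 64.45186872515946
0.09925913716594778 66.81941553085683
[(array([ 0.4521, -0.0257,  0.108 ]), 0.7)]
-24.642546866679687 0.19979035523239205
-24.64254686667968 0.19071017872031568
spindle []
vial_a_mid [([0.4184, 0.3158, 0.108], 0.34)]
```

View pics/w2z.png

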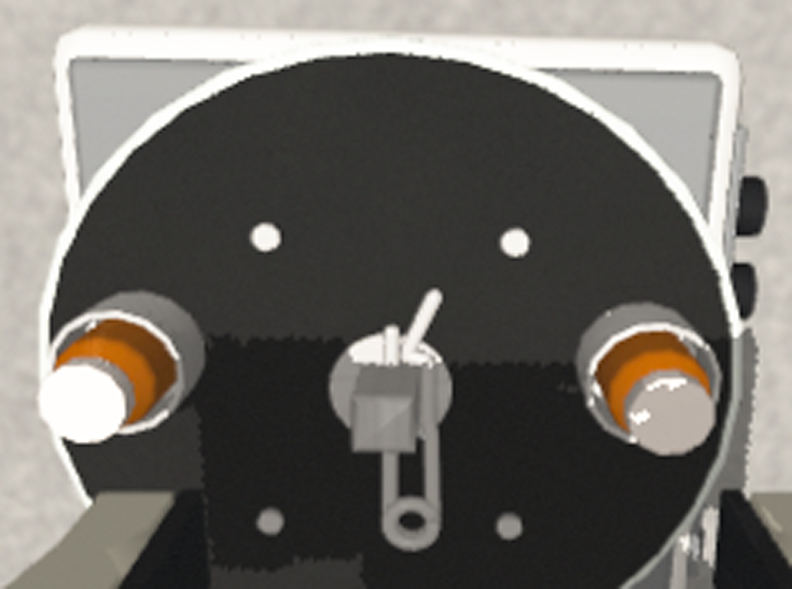

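```bash
python3 -c "
from h import *
plan([0.435,0.332,0.35],-19.5)"
```

```text
shift [-0.3311  0.2108  0.0497] rot [-0.      0.     -1.6315] from [ 0.4998 -0.0551  0.3997] [ 180.      0.   -112.98] F [ 0.6   0.12 -0.01] op 0.0876 t 4.75 q [ 16.1   4.4 -21.   -0.  -64.6 -39.1]
```

Request:
{"op": "carry_out", "data": {"moves": "0.0876 -0.331 0.211 0.05 0 0 -1.632;0.0876 -0.331 0.211 0.05 0 0 -1.632;0.0876 -0.331 0.211 0.05 0 0 -1.632;0.0876 -0.331 0.211 0.05 0 0 -1.632;0.0876 -0.331 0.211 0.05 0 0 -1.632;0.0876 -0.331 0.211 0.05 0 0 -1.632;0.0876 -0.331 0.211 0.05 0 0 -1.632;0.0876 -0.331 0.211 0.05 0 0 -1.632;0.0876 -0.331 0.211 0.05 0 0 -1.632;0.0876 -0.331 0.211 0.05 0 0 -1.632;0.0876 -0.331 0.211 0.05 0 0 -1.632;0.0876 -0.331 0.211 0.05 0 0 -1.632;0.0876 -0.331 0.211 0.05 0 0 -1.632;0.0876 -0.331 0.211 0.05 0 0 -1.632"}}

```text
clock: 6.15
tool_pos: [0.4348, 0.3319, 0.3497]
orientation: [180.0, 0.0, -19.7]
force: [-0.2, 0.3, -0.4]
opening: 0.0877
```

```bash
python3 - <<'E'
from h import *
plan([0.435,0.332,0.35],-19.5)
s=snap('wrist','w3.png')
for l,h in [('wedge_grip',.031),('wedge_tip',.008),('mat',.0)]:
    print(l,[(a.round(1).tolist(),onz(s,a,h).round(4).tolist(),c) for a,c in mk(s,l)])
r=ctrl.trace(s,'wedge_grip'); print([(q['extent'],q['confidence']) for q in r])
E
```

```text
shift [ 0.0001 -0.0001 -0.0003] rot [ 0.      0.     -0.0027] from [0.4348 0.3319 0.3497] [180.     0.   -19.65] F [-0.18  0.26 -0.44] op 0.0877 t 6.15 q [ 57.9  11.1 -20.1   0.  -58.9  12.5]
wedge_grip []
wedge_tip [([319.4, 121.0], [0.4914, 0.3115, 0.008], 0.7), ([314.3, 188.7], [0.4262, 0.3405, 0.008], 0.55)]
mat [([312.8, 161.9], [0.4528, 0.3327, 0.0], 0.57)]
[([304.1, 121.7, 324.4, 214.5], 0.66)]
```

View pics/w3.png

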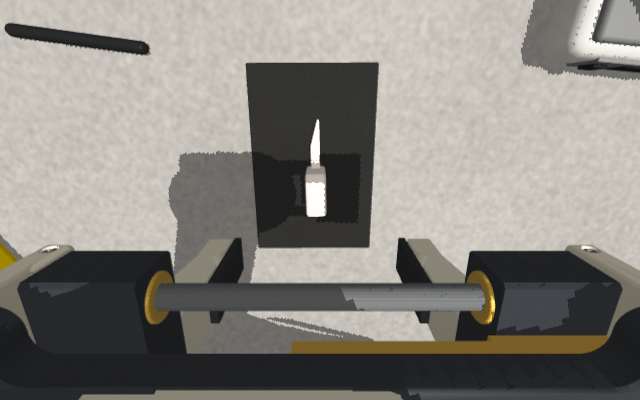

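```bash
python3 - <<'E'
from h import *
im=cv2.imread('pics/w3.png')
cv2.imwrite('pics/w3z.png',cv2.resize(im[110:225,270:370],None,fx=6,fy=5.2,interpolation=cv2.INTER_NEAREST))
s=snap('wrist')
g=cv2.cvtColor(s['image'],cv2.COLOR_RGB2GRAY)
for v in list(range(118,220,6)):
    r=g[v,290:345].astype(int); k=np.where(r>90)[0]; print(v,(k.min()+290,k.max()+290) if len(k) else None)
E
```

```text
118 None
124 (np.int64(315), np.int64(319))
130 (np.int64(314), np.int64(319))
136 (np.int64(312), np.int64(319))
142 (np.int64(311), np.int64(319))
148 (np.int64(310), np.int64(319))
154 (np.int64(310), np.int64(319))
160 (np.int64(311), np.int64(319))
166 (np.int64(308), np.int64(323))
172 (np.int64(306), np.int64(325))
178 (np.int64(305), np.int64(325))
184 (np.int64(305), np.int64(325))
190 (np.int64(305), np.int64(325))
196 (np.int64(306), np.int64(325))
202 (np.int64(306), np.int64(325))
208 (np.int64(306), np.int64(325))
214 (np.int64(306), np.int64(325))
```

View pics/w3z.png

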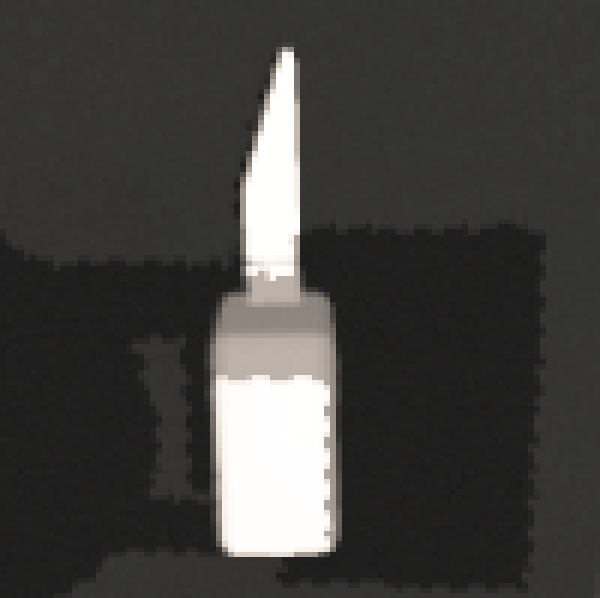

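```bash
python3 - <<'E'
from h import *
s=snap('wrist')
o,p0,R0=Rt()
def T(uv,z): 
    w=onz(s,uv,z); return w.round(4),(R0.inv().apply(w-p0)).round(4)
for n,uv,z in [('top front',(316,174.4),.043),('top back',(316,216.3),.043),('L',(305.7,200),.043),('R',(326.2,200),.043),('tip',(318.5,119.3),.013),('flatfront',(320,130),.013),('flatback',(320,155),.013)]:
    print(n,*T(uv,z))
c,f=T((316,195.4),.043)
plan([0.435,0.332,0.35],-19.5)
E
```

```text
top front [0.4483 0.3303 0.043 ] [ 0.0133 -0.0029  0.3067]
top back [0.4082 0.3446 0.043 ] [-0.0293 -0.0031  0.3067]
L [0.4275 0.3484 0.043 ] [-0.0123 -0.013   0.3067]
R [0.4209 0.3295 0.043 ] [-0.0123  0.0069  0.3067]
tip [0.4936 0.3118 0.013 ] [ 0.0621 -0.0006  0.3367]
flatfront [0.4833 0.3139 0.013 ] [0.0517 0.0009 0.3367]
flatback [0.4595 0.3223 0.013 ] [0.0265 0.0009 0.3367]
shift [ 0.0002 -0.0001 -0.0003] rot [-0.0001  0.      0.    ] from [0.4348 0.332  0.3497] [-179.99    0.    -19.5 ] F [-0.23 -0.18  0.4 ] op 0.0877 t 6.5 q [ 57.9  11.1 -20.1  -0.  -58.9  12.6]
```

The wedge's handle centre is at pixel (316,195), blade up, with the flat side on the right at column 320. It is aligned with the tool, so I'm going down to grasp it.

Request:
{"op": "carry_out", "data": {"moves": "0.06 -0.008 -0.0033 0.04 0 0 0;0.06 -0.008 -0.0033 0.08 0 0 0;0.06 -0.008 -0.0033 0.12 0 0 0;0.06 -0.008 -0.0033 0.145 0 0 0;0.06 -0.008 -0.0033 0.159 0 0 0;0.06 -0.008 -0.0033 0.159 0 0 0;0.06 -0.008 -0.0033 0.159 0 0 0;0 -0.008 -0.0033 0.159 0 0 0;0 -0.008 -0.0033 0.159 0 0 0;0 -0.008 -0.0033 0.159 0 0 0;0 -0.008 -0.0033 0.159 0 0 0;0 -0.008 -0.0033 0.159 0 0 0;0 -0.008 -0.0033 0.159 0 0 0;0 -0.008 -0.0033 0.159 0 0 0"}}

```text
clock: 7.9
tool_pos: [0.4284, 0.3378, 0.1908]
orientation: [-180.0, -0.0, -19.5]
force: [-0.3, -0.0, 2.6]
opening: 0.0199
```

```bash
python3 - <<'E'
from h import *
plan([0.435,0.332,0.35],-19.5)
s=snap('wrist','w4.png')
E
```

```text
shift [ 0.0082  0.0033 -0.1592] rot [-0.0001 -0.0001  0.0005] from [0.4284 0.3378 0.1908] [-179.99   -0.    -19.47] F [-0.29 -0.04  2.65] op 0.0199 t 7.9 q [ 58.8  22.  -30.    0.  -37.9  11.7]
```

View pics/w4.png

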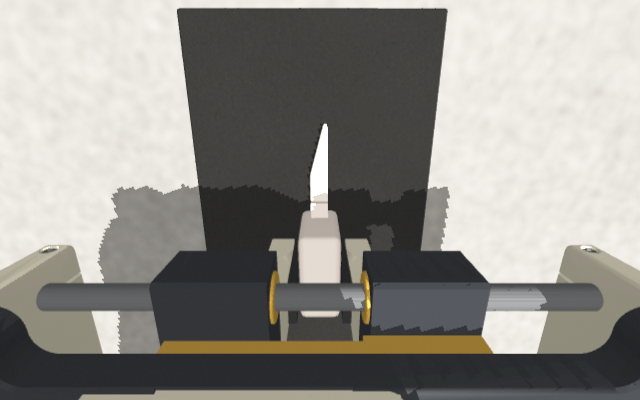

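The wedge is held with the opening at 19.9 mm. Its blade is visible from the tip at (324,124) back to (320,205).

```bash
python3 - <<'E'
from h import *
s=snap('wrist')
o,p0,R0=Rt()
g=cv2.cvtColor(s['image'],cv2.COLOR_RGB2GRAY)
for v in (124,130,140,150,160,170,180):
    r=g[v,290:345].astype(float); k=np.where(r>120)[0]; a,b=k.min()+290,k.max()+291
    print(v,a,b,[R0.inv().apply(onz(s,(x-.5,v),.013)-p0).round(4).tolist() for x in (a,b)])
S=np.array([.5266,-.045,0]);ex=np.array([.911,-.413,0]);ey=np.array([.413,.911,0])
plan(S-ex*.016-ey*.115+[0,0,.315],65.6)
E
```

```text
124 323 327 [[0.07, 0.0018, 0.1779], [0.07, 0.0038, 0.1779]]
130 321 328 [[0.0671, 0.0008, 0.1779], [0.0671, 0.0043, 0.1779]]
140 319 328 [[0.0621, -0.0002, 0.1779], [0.0621, 0.0044, 0.1779]]
150 316 328 [[0.0571, -0.0017, 0.1779], [0.0571, 0.0044, 0.1779]]
160 314 328 [[0.0519, -0.0027, 0.1779], [0.0519, 0.0045, 0.1779]]
170 311 328 [[0.0466, -0.0043, 0.1779], [0.0466, 0.0045, 0.1779]]
180 310 328 [[0.0413, -0.0049, 0.1779], [0.0413, 0.0046, 0.1779]]
shift [ 0.1944  0.4415 -0.1242] rot [-1.0000e-04 -3.0000e-04 -1.4846e+00] from [0.4284 0.3379 0.1909] [-1.7999e+02 -1.0000e-02 -1.9460e+01] F [-1.77 -0.13  3.24] op 0.0201 t 8.0 q [ 58.8  22.  -30.    0.  -37.9  11.7]
```

Request:
{"op": "carry_out", "data": {"moves": "0 0 0 -0.04 0 0 0;0 0 0 -0.08 0 0 0;0 0 0 -0.124 0 0 0;0 0.194 0.441 -0.124 0 0 -1.4845;0 0.194 0.441 -0.124 0 0 -1.4845;0 0.194 0.441 -0.124 0 0 -1.4845;0 0.194 0.441 -0.124 0 0 -1.4845;0 0.194 0.441 -0.124 0 0 -1.4845;0 0.194 0.441 -0.124 0 0 -1.4845;0 0.194 0.441 -0.124 0 0 -1.4845;0 0.194 0.441 -0.124 0 0 -1.4845;0 0.194 0.441 -0.124 0 0 -1.4845;0 0.194 0.441 -0.124 0 0 -1.4845;0 0.194 0.441 -0.124 0 0 -1.4845;0 0.194 0.441 -0.124 0 0 -1.4845;0 0.194 0.441 -0.124 0 0 -1.4845;0 0.194 0.441 -0.124 0 0 -1.4845;0 0.194 0.441 -0.124 0 0 -1.4845"}}

```text
clock: 9.8
tool_pos: [0.4643, -0.1419, 0.3147]
orientation: [180.0, -0.0, 65.6]
force: [-0.2, -1.0, -0.2]
opening: 0.0232
```

```bash
python3 - <<'E'
from h import *
plan([0.46,-.143,.315],65.6)
s=snap('wrist','w5.png')
cv2.imwrite('pics/w5z.png',cv2.resize(s['image'][40:220,210:430,::-1],None,fx=3.6,fy=3.3,interpolation=cv2.INTER_CUBIC))
E
```

```text
shift [-0.0028 -0.0034 -0.0003] rot [ 0.     -0.0001 -0.0002] from [ 0.4643 -0.1419  0.3147] [180.    -0.    65.59] F [-0.2  -1.04 -0.22] op 0.0232 t 9.8 q [  6.3   7.4 -29.9  -0.  -52.7 149.3]
```

View pics/w5.png

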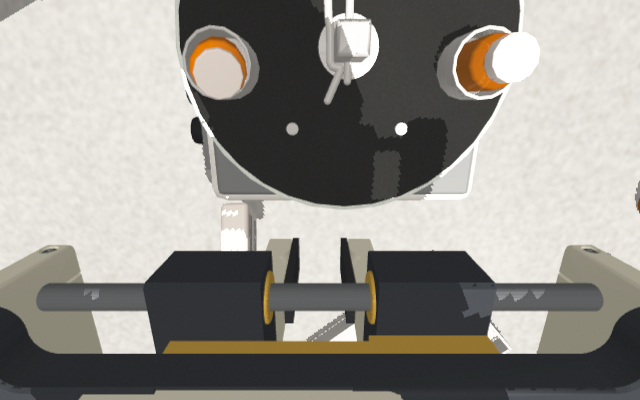

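View pics/w5z.png

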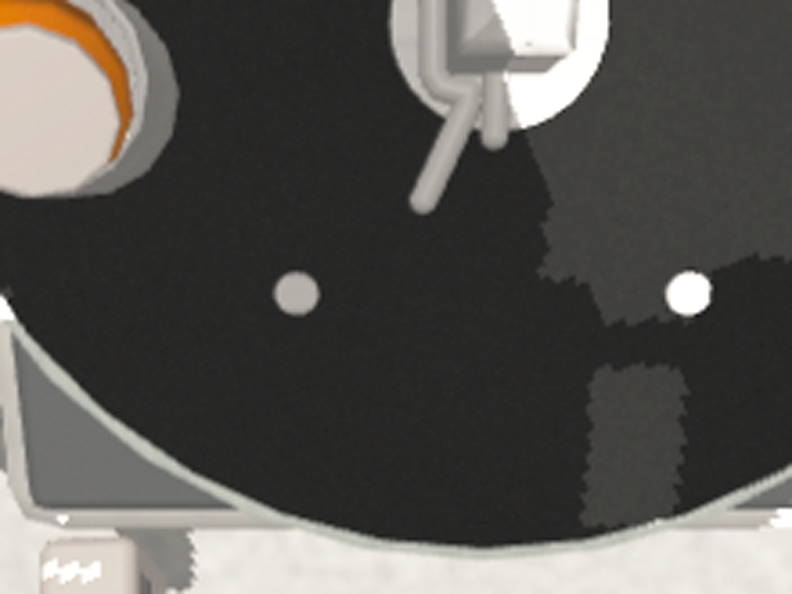

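The wedge is no longer between the fingers. A white block shows at (235,225) near the shaker. I'll check the other cameras.

```bash
python3 - <<'E'
from h import *
s=snap('side','s6.png');t=snap('top','t6.png')
plan([0.46,-.143,.315],65.6)
cv2.imwrite('pics/t6z.png',cv2.resize(t['image'][120:300,230:450,::-1],None,fx=3.6,fy=3.3,interpolation=cv2.INTER_CUBIC))
for l,h in [('wedge_grip',.02),('wedge_tip',.008)]:
  for im in (s,t): print(l,[(a.round(1).tolist(),onz(im,a,h).round(4).tolist(),c) for a,c in mk(im,l)])
E
```

```text
shift [-0.0028 -0.0035 -0.0002] rot [ 0.0002 -0.0001  0.0006] from [ 0.4644 -0.142   0.3148] [ 1.7999e+02 -1.0000e-02  6.5640e+01] F [ 0.58 -0.01 -0.19] op 0.0068 t 9.95 q [  6.3   7.4 -29.9  -0.  -52.7 149.4]
wedge_grip [([268.0, 256.7], [0.3926, -0.0841, 0.02], 0.68)]
wedge_grip [([351.0, 177.6], [0.6158, -0.0894, 0.02], 0.47)]
wedge_tip [([262.1, 286.5], [0.3807, -0.1592, 0.008], 0.69)]
wedge_tip []
```

View pics/s6.png

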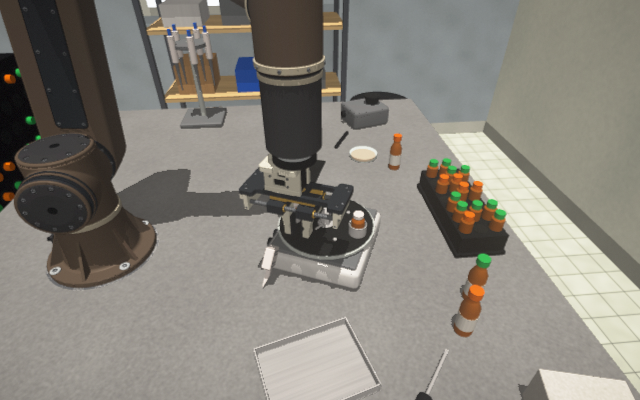

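View pics/t6z.png

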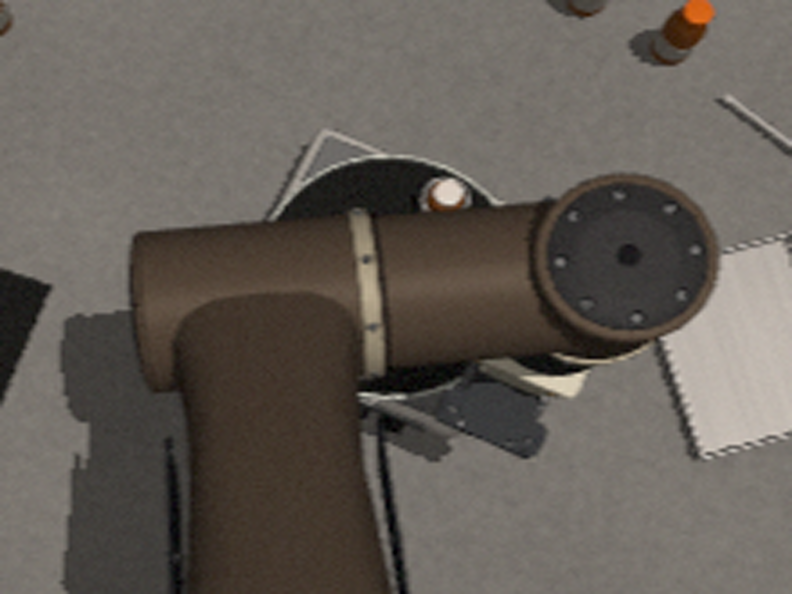

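```bash
python3 -c "
from h import *
plan([0.405,-.155,.43],65.6)"
```

```text
shift [-0.036  -0.0488 -0.1153] rot [ 0.0001 -0.0001  0.0002] from [ 0.4643 -0.1424  0.3147] [179.99  -0.    65.61] F [ 1.28  0.83 -0.13] op 0.0005 t 10.15 q [  6.2   7.4 -29.9  -0.  -52.7 149.4]
```

Request:
{"op": "carry_out", "data": {"moves": "0.0876 0 0 -0.03 0 0 0;0.0876 0 0 -0.06 0 0 0;0.0876 -0.01 -0.02 -0.09 0 0 0;0.0876 -0.036 -0.049 -0.115 0 0 0;0.0876 -0.036 -0.049 -0.115 0 0 0;0.0876 -0.036 -0.049 -0.115 0 0 0"}}

```text
clock: 10.75
tool_pos: [0.4042, -0.1553, 0.4306]
orientation: [179.9, -0.1, 65.6]
force: [-0.1, -0.3, -0.1]
opening: 0.0431
```

```bash
python3 - <<'E'
from h import *
plan([0.405,-.155,.43],65.6)
s=snap('wrist','w7.png'); d=snap('side')
cv2.imwrite('pics/s7z.png',cv2.resize(d['image'][190:300,240:390,::-1],None,fx=5,fy=5,interpolation=cv2.INTER_CUBIC))
E
```

```text
shift [0.0006 0.0006 0.0006] rot [ 0.0025 -0.0016 -0.0007] from [ 0.4042 -0.1553  0.4306] [ 1.7986e+02 -9.0000e-02  6.5560e+01] F [-0.08 -0.31 -0.14] op 0.0431 t 10.75 q [  5.3  -4.2 -25.5  -0.  -68.6 150.3]
```

View pics/w7.png

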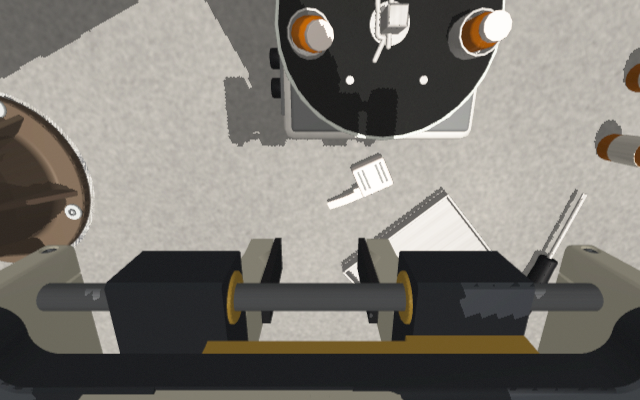

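View pics/s7z.png

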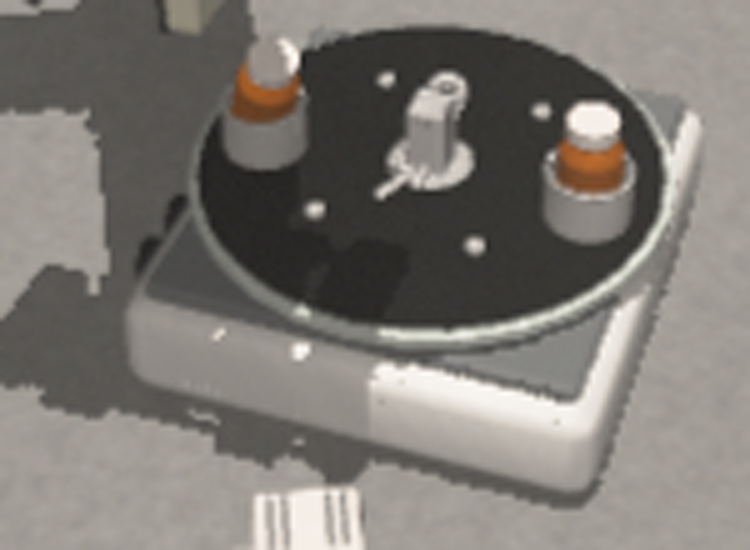

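The wedge now lies on its side on the bench, handle at (373,178) and tip at (330,206). It evidently struck vial a on the way. Vial a leans a little but is still in its clamp. I'll measure the wedge closely.

```bash
python3 - <<'E'
from h import *
s=snap('wrist'); o,p0,R0=Rt()
cv2.imwrite('pics/w8z.png',cv2.resize(s['image'][145:220,315:405,::-1],None,fx=8,fy=8,interpolation=cv2.INTER_CUBIC))
for l,h in [('wedge_grip',.01),('wedge_tip',.01),('vial_a_mid',.1055),('vial_b_mid',.1055)]:
  print(l,[(a.round(1).tolist(),onz(s,a,h).round(4).tolist(),c) for a,c in mk(s,l)])
r=ctrl.trace(s,'wedge_grip'); print([(q['extent'],q['confidence'],q['region'].sum()) for q in r])
E
```

```text
wedge_grip [([368.3, 168.1], [0.4603, -0.185, 0.01], 0.67), ([418.5, 263.0], [0.4749, -0.3459, 0.01], 0.42)]
wedge_tip [([330.4, 208.4], [0.3923, -0.2159, 0.01], 0.58)]
vial_a_mid [([310.6, 32.9], [0.4534, -0.0258, 0.1055], 0.79)]
vial_b_mid [([484.6, 32.9], [0.5927, -0.0889, 0.1055], 0.73)]
[([327.4, 152.6, 393.9, 207.0], 0.79, np.int64(1431))]
```

View pics/w8z.png

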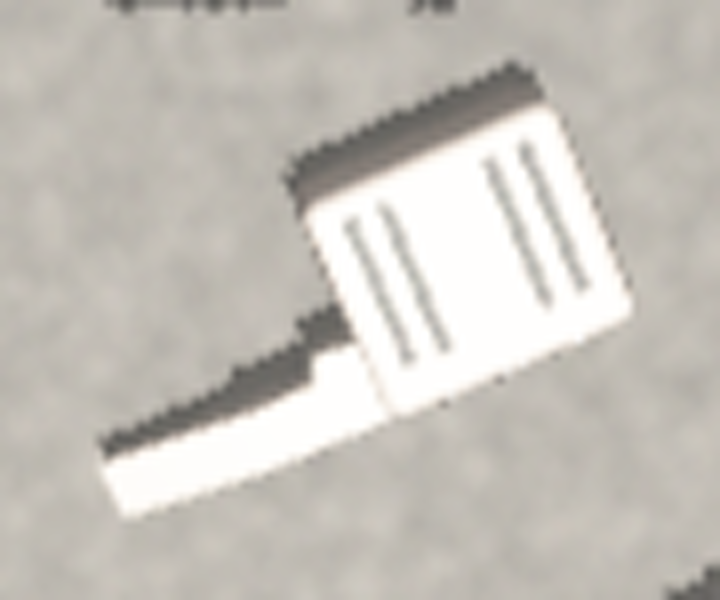

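The crop shows the handle top with corners (305,212), (548,103), (632,308) and (398,415), and the blade at lower left along the underside edge. So the wedge's y axis points up.

```bash
python3 - <<'E'
from h import *
s=snap('wrist')
C=np.array([[305,212],[548,103],[632,308],[398,415],[100,460],[128,518]])/8+[315,145]
P=np.array([onz(s,c,.02) for c in C]); print(P.round(4))
ctr=P[:4].mean(0); 
xd=(P[0]-P[1])+(P[3]-P[2]); zd=(P[0]-P[3])+(P[1]-P[2])
print(ctr.round(4),np.degrees(np.arctan2(xd[1],xd[0])),np.degrees(np.arctan2(zd[1],zd[0])),[np.linalg.norm(P[i]-P[(i+1)%4]).round(4) for i in range(4)])
plan([0,0,0],0)
E
```

```text
[[ 0.4401 -0.1784  0.02  ]
 [ 0.4819 -0.178   0.02  ]
 [ 0.4824 -0.2151  0.02  ]
 [ 0.441  -0.2164  0.02  ]
 [ 0.3931 -0.2033  0.02  ]
 [ 0.3932 -0.2146  0.02  ]]
[ 0.4614 -0.197   0.02  ] -178.8042258298653 91.06813897613208 [np.float64(0.0418), np.float64(0.0371), np.float64(0.0414), np.float64(0.038)]
shift [-0.0259 -0.4325  0.4296] rot [-6.0000e-04  1.2000e-03  1.1448e+00] from [ 0.4051 -0.1551  0.4291] [-1.7994e+02  4.0000e-02  6.5590e+01] F [-0.51  0.25 -0.46] op 0.079 t 11.2 q [  5.3  -4.  -25.5  -0.  -68.6 150.3]
```

```bash
python3 -c "
from h import *
plan([0.4494,-.197,.30],-89)"
```

```text
shift [-0.0198  0.0578  0.1291] rot [5.0000e-04 1.7000e-03 2.6981e+00] from [ 0.4051 -0.1551  0.4291] [-1.7994e+02  4.0000e-02  6.5590e+01] F [-0.51  0.25 -0.46] op 0.079 t 11.2 q [  5.3  -4.  -25.5  -0.  -68.6 150.3]
```

Request:
{"op": "carry_out", "data": {"moves": "0.0876 -0.0198 0.0578 0.03 0 0 0.15;0.0876 -0.0198 0.0578 0.03 0 0 0.3;0.0876 -0.0198 0.0578 0.03 0 0 0.45;0.0876 -0.0198 0.0578 0.03 0 0 0.6;0.0876 -0.0198 0.0578 0.03 0 0 0.75;0.0876 -0.0198 0.0578 0.03 0 0 0.9;0.0876 -0.0198 0.0578 0.03 0 0 1.05;0.0876 -0.0198 0.0578 0.03 0 0 1.2;0.0876 -0.0198 0.0578 0.03 0 0 1.35;0.0876 -0.0198 0.0578 0.03 0 0 1.5;0.0876 -0.0198 0.0578 0.03 0 0 1.65;0.0876 -0.0198 0.0578 0.03 0 0 1.8;0.0876 -0.0198 0.0578 0.03 0 0 1.95;0.0876 -0.0198 0.0578 0.05 0 0 2.1;0.0876 -0.0198 0.0578 0.07 0 0 2.25;0.0876 -0.0198 0.0578 0.09 0 0 2.4;0.0876 -0.0198 0.0578 0.11 0 0 2.55;0.0876 -0.0198 0.0578 0.129 0 0 2.698;0.0876 -0.0198 0.0578 0.129 0 0 2.698;0.0876 -0.0198 0.0578 0.129 0 0 2.698"}}

```text
clock: 13.2
tool_pos: [0.4495, -0.1972, 0.3008]
orientation: [180.0, -0.0, -88.7]
force: [0.7, -0.7, -1.3]
opening: 0.0874
```

```bash
python3 - <<'E'
from h import *
plan([0.4494,-.197,.184],-89)
s=snap('wrist','w9.png')
E
```

```text
shift [-0.0002  0.      0.1168] rot [ 0.0009 -0.0003  0.0048] from [ 0.4495 -0.1972  0.3008] [ 1.7995e+02 -2.0000e-02 -8.8720e+01] F [ 0.71 -0.67 -1.31] op 0.0874 t 13.2 q [ -0.7   8.8 -30.3   0.  -50.9   1.9]
```

View pics/w9.png

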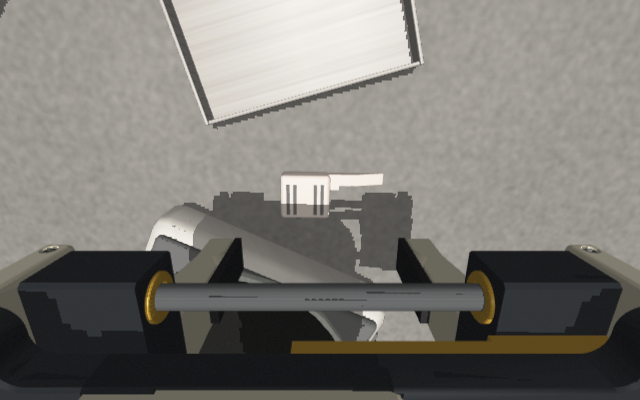

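The handle is at (305,196) and aligned with the jaws. The blade is at the right edge of the handle, away from the pads.

```bash
python3 - <<'E'
from h import *
s=snap('wrist'); o,p0,R0=Rt()
for uv in [(281,171),(330,171),(281,217),(330,217)]:
  w=onz(s,uv,.02); print(w.round(4),R0.inv().apply(w-p0).round(4))
E
```

```text
[ 0.482 -0.22   0.02 ] [ 0.0234 -0.0313  0.2817]
[ 0.4397 -0.221   0.02  ] [0.0235 0.0109 0.2816]
[ 0.4827 -0.1775  0.02  ] [-0.0191 -0.0329  0.2817]
[ 0.4383 -0.1785  0.02  ] [-0.019   0.0114  0.2816]
```

Request:
{"op": "carry_out", "data": {"moves": "0.0876 0 0 0.04 0 0 0;0.0876 0 0 0.08 0 0 0;0.0876 0 0 0.1 0 0 0;0.0876 0 0 0.116 0 0 0;0.0876 0 0 0.116 0 0 0;0.05 0 0 0.116 0 0 0;0.0 0 0 0.116 0 0 0;0.0 0 0 0.116 0 0 0;0.0 0 0 0.116 0 0 0;0.0 0 0 0.116 0 0 0;0.0 0 0 0.116 0 0 0;0.0 0 0 0.116 0 0 0"}}

```text
clock: 14.5
tool_pos: [0.4495, -0.1971, 0.1851]
orientation: [-179.9, -0.0, -89.0]
force: [1.6, 0.8, 5.0]
opening: 0.0438
```

```bash
python3 - <<'E'
from h import *
plan([0.45,.33,.42],70)
E
```

```text
shift [-0.527  -0.0101 -0.235 ] rot [-0.0000e+00 -1.4000e-03 -2.7747e+00] from [ 0.4495 -0.1971  0.1851] [-1.7995e+02 -1.0000e-02 -8.8980e+01] F [1.63 0.84 4.96] op 0.0438 t 14.5 q [ -0.7  18.6 -37.3   0.  -34.    1.7]
```

Request:
{"op": "carry_out", "data": {"moves": "0 0 0 -0.03 0 0 0;0 0 0 -0.07 0 0 0;0 0 0 -0.11 0 0 0;0 0 0 -0.15 0 0 0;0 0 0 -0.19 0 0 0;0 0 0 -0.235 0 0 0;0 -0.04 -0.001 -0.235 0 0 -0.15;0 -0.08 -0.002 -0.235 0 0 -0.3;0 -0.12 -0.003 -0.235 0 0 -0.45;0 -0.16 -0.004 -0.235 0 0 -0.6;0 -0.2 -0.005 -0.235 0 0 -0.75;0 -0.24 -0.006 -0.235 0 0 -0.9;0 -0.28 -0.007 -0.235 0 0 -1.05;0 -0.32 -0.007 -0.235 0 0 -1.2;0 -0.36 -0.008 -0.235 0 0 -1.35;0 -0.4 -0.009 -0.235 0 0 -1.5;0 -0.44 -0.01 -0.235 0 0 -1.65;0 -0.48 -0.01 -0.235 0 0 -1.8;0 -0.51 -0.01 -0.235 0 0 -1.95;0 -0.527 -0.01 -0.235 0 0 -2.1"}}

```text
clock: 16.5
tool_pos: [0.4495, 0.332, 0.4185]
orientation: [180.0, 0.1, 31.7]
force: [0.1, -0.9, -0.8]
opening: 0.0438
```

```bash
python3 - <<'E'
from h import *
plan([0.455,.33,.20],70)
s=snap('wrist','w10.png')
E
```

```text
shift [0.0042 0.0045 0.2185] rot [-2.000e-04  2.400e-03 -6.676e-01] from [0.4495 0.332  0.4185] [1.7997e+02 1.3000e-01 3.1750e+01] F [ 0.07 -0.88 -0.84] op 0.0438 t 16.5 q [ 56.5   9.2 -12.9  -0.  -68.1  65.2]
```

View pics/w10.png

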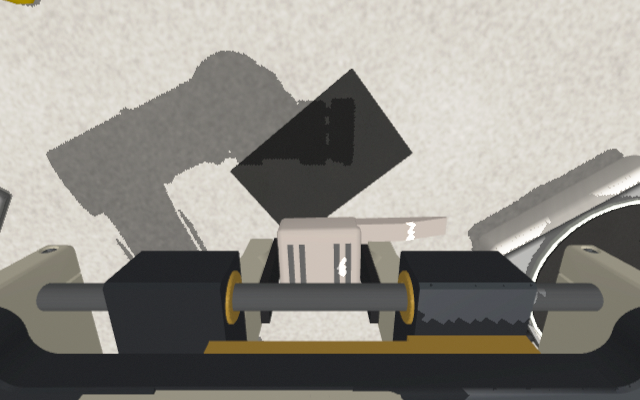

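Request:
{"op": "carry_out", "data": {"moves": "0 0.004 0.0045 0.03 0 0 -0.14;0 0.004 0.0045 0.07 0 0 -0.28;0 0.004 0.0045 0.11 0 0 -0.42;0 0.004 0.0045 0.15 0 0 -0.55;0 0.004 0.0045 0.19 0 0 -0.667;0 0.004 0.0045 0.215 0 0 -0.667;0 0.004 0.0045 0.226 0 0 -0.667;0 0.004 0.0045 0.229 0 0 -0.667;0 0.004 0.0045 0.229 0 0 -0.667;0.06 0.004 0.0045 0.229 0 0 -0.667;0.06 0.004 0.0045 0.229 0 0 -0.667;0.06 0.004 0.0045 0.229 0 0 -0.667;0.06 0.004 0.0045 0.22 0 0 -0.667;0.06 0.004 0.0045 0.19 0 0 -0.667;0.06 0.004 0.0045 0.15 0 0 -0.667;0.06 0.004 0.0045 0.11 0 0 -0.667;0.06 0.004 0.0045 0.11 0 0 -0.667"}}

```text
clock: 18.25
tool_pos: [0.457, 0.3295, 0.3166]
orientation: [179.8, -0.6, 69.6]
force: [1.2, 0.7, -0.8]
opening: 0.0602
```

```bash
python3 - <<'E'
from h import *
plan([0.455,.33,.20],70)
s=snap('wrist','w11.png'); o,p0,R0=Rt()
E
```

```text
shift [-0.0014 -0.0025  0.1166] rot [ 0.0042 -0.0099 -0.0069] from [0.457  0.3295 0.3166] [179.76  -0.57  69.61] F [ 1.21  0.69 -0.76] op 0.0602 t 18.25 q [ 5.570e+01  1.420e+01 -2.080e+01  1.000e-01 -5.440e+01  1.038e+02]
```

View pics/w11.png

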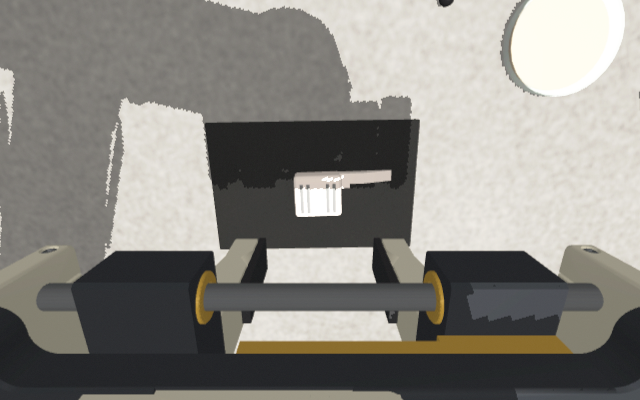

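The wedge lies on the mat with its handle at (318,195), blade to the right. I'll work out the tilted regrasp.

```bash
python3 - <<'E'
from h import *
im=cv2.imread('pics/w11.png'); cv2.imwrite('pics/w11z.png',cv2.resize(im[160:225,285:400],None,fx=6.5,fy=6.5,interpolation=cv2.INTER_CUBIC))
s=snap('wrist'); o,p0,R0=Rt(); print(p0,o['orientation'])
for v in (173,177,187,217): print(v,R0.inv().apply(onz(s,(318,v),.023)-p0).round(4))
for u in (294.5,342): print(u,R0.inv().apply(onz(s,(u,210),.023)-p0).round(4))
E
```

```text
[0.45573516 0.32825637 0.31161803] [179.95681452  -0.20401435  69.53562795]
173 [ 0.0213 -0.0019  0.2887]
177 [ 0.0176 -0.0019  0.2887]
187 [ 0.0083 -0.0019  0.2886]
217 [-0.0209 -0.0019  0.2885]
294.5 [-0.0139 -0.0238  0.2886]
342 [-0.0139  0.0204  0.2886]
```

View pics/w11z.png

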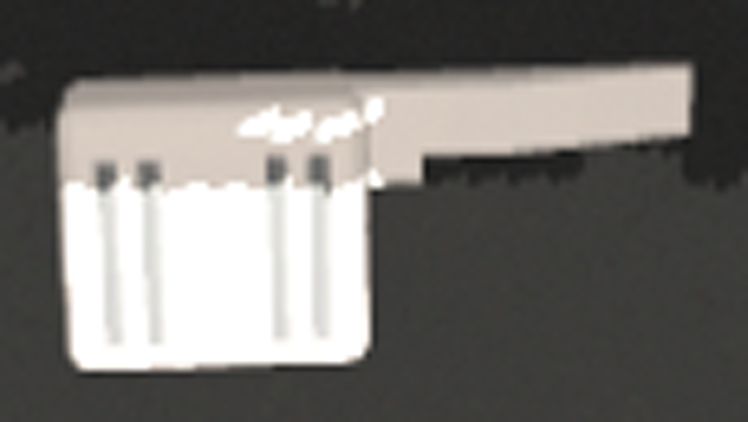

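Request:
{"op": "carry_out", "data": {"moves": "0.07 -0.04 0 0.02 0 0.15 0;0.07 -0.08 -0.001 0.04 0 0.3 0;0.07 -0.12 -0.0018 0.06 0 0.45 0;0.07 -0.1486 -0.0018 0.08 0 0.58 0;0.07 -0.1486 -0.0018 0.09 0 0.611 0;0.07 -0.1486 -0.0018 0.09 0 0.611 0;0.07 -0.13 -0.0018 0.1164 0 0.611 0;0.07 -0.116 -0.0018 0.1364 0 0.611 0;0.07 -0.1027 -0.0018 0.1554 0 0.611 0;0.07 -0.1027 -0.0018 0.1554 0 0.611 0;0.07 -0.1027 -0.0018 0.1554 0 0.611 0"}}

```text
clock: 19.45
tool_pos: [0.418, 0.235, 0.1579]
orientation: [-179.9, -34.5, 69.4]
force: [-0.7, -0.1, -0.2]
opening: 0.0703
```

```bash
python3 - <<'E'
from h import *
plan([0.455,.33,.20],70)
s=snap('wrist','w12.png')
E
```

```text
shift [0.1079 0.0013 0.023 ] rot [ 0.0012 -0.6016 -0.0096] from [0.418  0.235  0.1579] [-179.88  -34.47   69.39] F [-0.68 -0.05 -0.24] op 0.0703 t 19.45 q [ 34.4  18.1 -29.1 -55.9 -23.2 173.6]
```

View pics/w12.png

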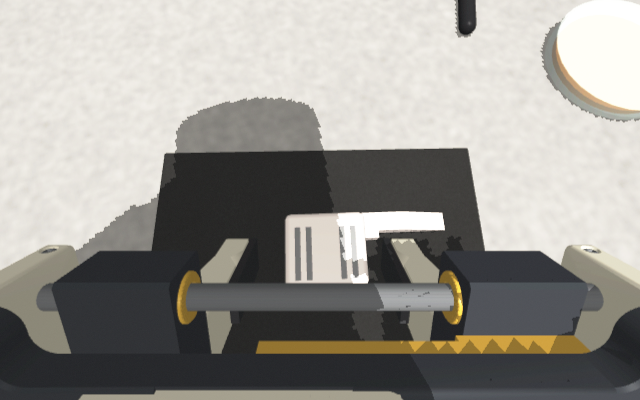

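The fingers straddle the handle at (325,248) in the tilted view. Joint 6 is close to its limit, but the next motion takes it away from that.

Request:
{"op": "carry_out", "data": {"moves": "0 0 0 0 0 0 0;0 0 0 0 0 0 0;0 0 0 0 0 0 0;0 0 0 0 0 0 0;0 0 0 0 0 0 0;0 0 0 0 0 0 0"}}

```text
clock: 20.1
tool_pos: [0.4187, 0.2354, 0.1592]
orientation: [180.0, -34.6, 69.4]
force: [-1.1, -2.7, 6.1]
opening: 0.0435
```

```bash
python3 - <<'E'
from h import *
plan([0.455,.33,.20],70)
o,p0,R0=Rt()
print('up in tool',R0.inv().apply([0,0,1]).round(4))
# grasp point
G=p0+R0.apply([0,0,.159]); print('G',G)
a=np.radians(-75)
R1=R0*Ro.from_rotvec([0,a,0])
print('R1',R1.as_euler('xyz',degrees=True), 'tilt z',R1.apply([0,0,1]))
# final: keep grasp point at G + lift
for lift in (.08,):
  d=R0.inv().apply(G+[0,0,lift]-R1.apply([0,0,.159])-p0); print('lifted',d.round(4))
E
```

```text
shift [0.1066 0.0007 0.024 ] rot [ 0.0033 -0.6043 -0.0098] from [0.4187 0.2354 0.1592] [179.98 -34.63  69.43] F [-1.08 -2.66  6.05] op 0.0435 t 20.1 q [ 34.4  18.  -29.1 -55.9 -23.2 173.6]
up in tool [ 5.682e-01  3.000e-04 -8.229e-01]
G [0.45049858 0.31995924 0.02832667]
R1 [179.97922025  40.37458198  69.40287452] tilt z [-0.22754676 -0.6065015  -0.76182571]
lifted [0.199 0.    0.052]
```

Request:
{"op": "carry_out", "data": {"moves": "0 0.0228 0 -0.0329 0 0 0;0 0.0455 0 -0.0658 0 0 0;0 0.0663 0 -0.0644 0 -0.131 0;0 0.0867 0 -0.0604 0 -0.262 0;0 0.1063 0 -0.0537 0 -0.393 0;0 0.125 0 -0.0445 0 -0.524 0;0 0.1423 0 -0.0329 0 -0.654 0;0 0.1579 0 -0.0192 0 -0.785 0;0 0.1716 0 -0.0036 0 -0.916 0;0 0.1832 0 0.0137 0 -1.047 0;0 0.1924 0 0.0324 0 -1.178 0;0 0.1991 0 0.052 0 -1.309 0;0 0.1991 0 0.052 0 -1.309 0;0 0.1991 0 0.052 0 -1.309 0;0 0.1991 0 0.052 0 -1.309 0"}}

```text
clock: 21.6
tool_pos: [0.4865, 0.4162, 0.2297]
orientation: [-180.0, 40.3, 69.4]
force: [-0.3, 0.2, -1.4]
opening: 0.0439
```

```bash
python3 - <<'E'
from h import *
plan([0.455,.33,.20],70)
o,p0,R0=Rt(); print('G',p0+R0.apply([0,0,.159]),'up',R0.inv().apply([0,0,1]).round(4), 'z',R0.apply([0,0,1]))
s=snap('wrist','w13.png');snap('side','s13.png')
E
```

```text
shift [-0.0508  0.0008  0.0819] rot [-0.0039  0.7029 -0.0099] from [0.4865 0.4162 0.2297] [-179.98   40.27   69.42] F [-0.27  0.21 -1.37] op 0.0439 t 21.6 q [ 59.9  38.   -3.4   6.1 -88.5  97.1]
G [0.45034144 0.31995849 0.10834606] up [-6.464e-01 -3.000e-04 -7.630e-01] z [-0.22758719 -0.60501469 -0.76299495]
```

View pics/w13.png

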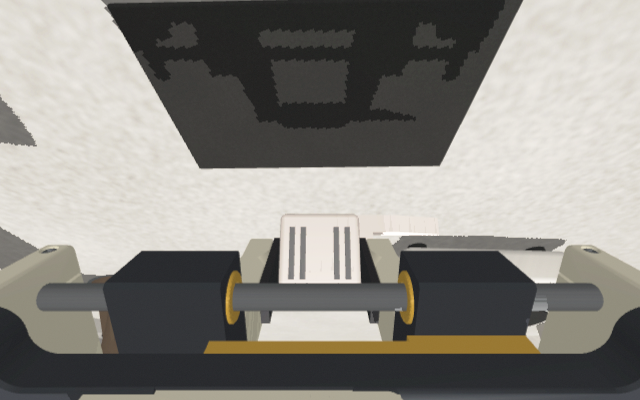

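View pics/s13.png

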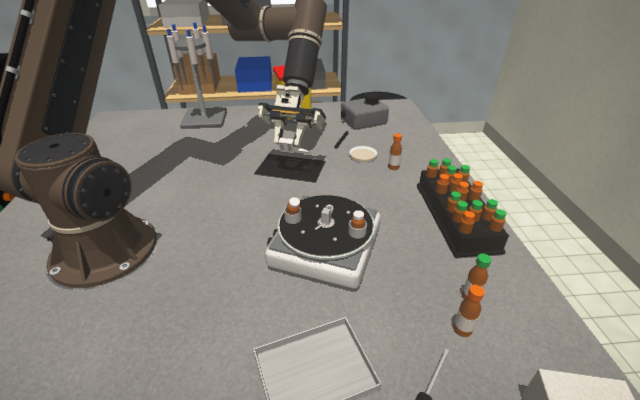

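```bash
python3 - <<'E'
from h import *
o,p0,R0=Rt(); G=p0+R0.apply([0,0,.159]); print(G)
R1=R0*Ro.from_rotvec([0,-.14,0])
for z in (.06,.0385,):
  T=np.array([G[0]+.006,G[1]+.017,z]); print((R0.inv().apply(T-R1.apply([0,0,.159])-p0)).round(4))
print(R1.apply([0,0,1]), R0.inv().apply([0,0,-1]))
E
```

```text
[0.45049852 0.31989448 0.10937685]
[ 0.0678 -0.0004  0.0276]
[ 0.0817 -0.0004  0.0441]
[-0.26243165 -0.6980305  -0.66624549] [ 6.45466266e-01 -9.63440154e-05  7.63788774e-01]
```

Request:
{"op": "carry_out", "data": {"moves": "0 0.02 0 0.005 0 -0.07 0;0 0.04 0 0.01 0 -0.14 0;0 0.0678 0 0.0276 0 -0.14 0;0 0.076 0 0.0374 0 -0.14 0;0 0.08 0 0.042 0 -0.14 0;0 0.081 0 0.0433 0 -0.14 0;0 0.081 0 0.0433 0 -0.14 0;0 0.081 0 0.0433 0 -0.14 0"}}

```text
clock: 22.5
tool_pos: [0.4986, 0.4481, 0.1451]
orientation: [180.0, 48.3, 69.4]
force: [-0.7, 0.5, -1.6]
opening: 0.0436
```

```bash
python3 - <<'E'
from h import *
o,p0,R0=Rt(); print(p0+R0.apply([0,0,.159]),o['orientation'],o['force'],o['opening'],o['joint_pos'])
s=snap('wrist','w14.png');s=snap('side');cv2.imwrite('pics/s14z.png',cv2.resize(s['image'][60:210,220:370,::-1],None,fx=4,fy=4,interpolation=cv2.INTER_CUBIC))
E
```

```text
[0.4568598  0.33693169 0.03934004] [179.99060733  48.30336525  69.40528353] [-0.67320801  0.48677619 -1.62616262] 0.04357369444183611 [ 60.52539045  48.19051567   1.56788111   6.62974207 -91.32743896
  96.08762423]
```

View pics/s14z.png

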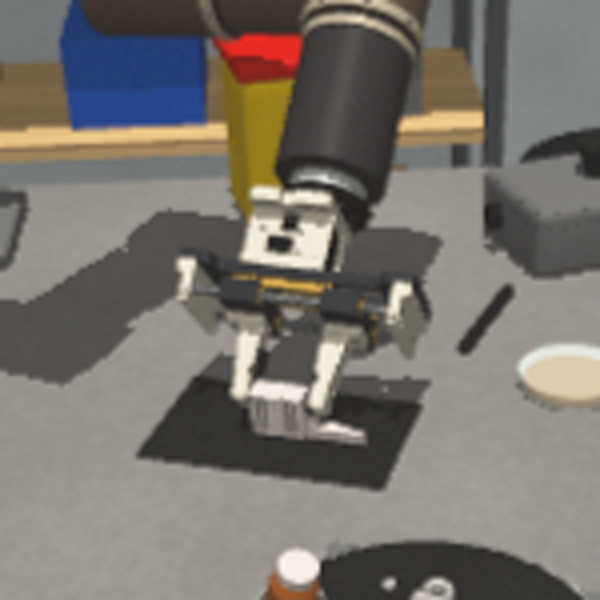

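The wedge is almost upright just over the mat, so I'll release it and back off along the tool axis.

Request:
{"op": "carry_out", "data": {"moves": "0 0 0 0.001 0 0 0;0.075 0 0 0.001 0 0 0;0.075 0 0 0.001 0 0 0;0.075 0 0 0.001 0 0 0;0.075 0 0 -0.01 0 0 0;0.075 0 0 -0.04 0 0 0;0.075 0 0 -0.08 0 0 0;0.075 0 0 -0.12 0 0 0;0.075 0 0 -0.12 0 0 0"}}

```text
clock: 23.5
tool_pos: [0.5314, 0.5358, 0.2277]
orientation: [179.8, 48.0, 69.4]
force: [0.8, 0.5, 0.6]
opening: 0.0745
```

```bash
python3 - <<'E'
from h import *
plan([0.44,.325,.36],-20)
s=snap('side');cv2.imwrite('pics/s15z.png',cv2.resize(s['image'][60:210,220:370,::-1],None,fx=4,fy=4,interpolation=cv2.INTER_CUBIC))
E
```

```text
shift [-0.2519 -0.0116  0.0819] rot [0.6531 0.6544 1.4614] from [0.5314 0.5358 0.2277] [179.77  48.01  69.37] F [0.82 0.55 0.63] op 0.0745 t 23.5 q [  61.5   50.4   19.3    6.3 -106.6   97.1]
```

View pics/s15z.png

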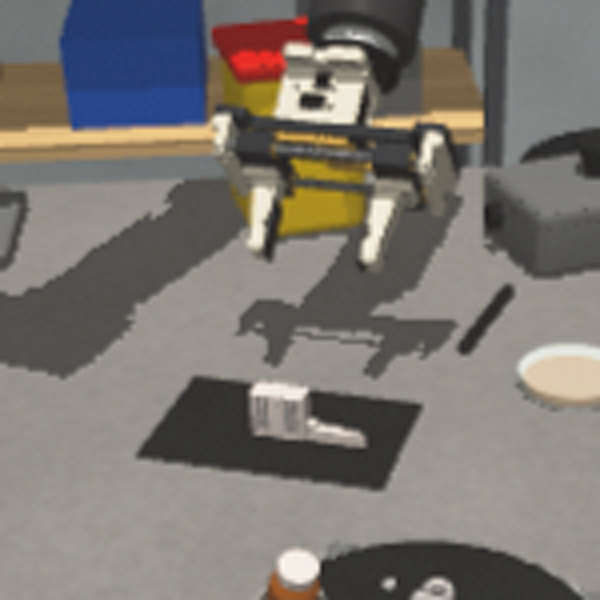

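The wedge is standing on the mat. I'll go above it with a vertical tool.

Request:
{"op": "carry_out", "data": {"moves": "0.06 -0.252 -0.0116 0.082 0.653 0.654 1.461;0.06 -0.252 -0.0116 0.082 0.653 0.654 1.461;0.06 -0.252 -0.0116 0.082 0.653 0.654 1.461;0.06 -0.252 -0.0116 0.082 0.653 0.654 1.461;0.06 -0.252 -0.0116 0.082 0.653 0.654 1.461;0.06 -0.252 -0.0116 0.082 0.653 0.654 1.461;0.06 -0.252 -0.0116 0.082 0.653 0.654 1.461;0.06 -0.252 -0.0116 0.082 0.653 0.654 1.461;0.06 -0.252 -0.0116 0.082 0.653 0.654 1.461;0.06 -0.252 -0.0116 0.082 0.653 0.654 1.461;0.06 -0.252 -0.0116 0.082 0.653 0.654 1.461;0.06 -0.252 -0.0116 0.082 0.653 0.654 1.461;0.06 -0.252 -0.0116 0.082 0.653 0.654 1.461;0.06 -0.252 -0.0116 0.082 0.653 0.654 1.461;0.06 -0.252 -0.0116 0.082 0.653 0.654 1.461"}}

```text
clock: 25.05
tool_pos: [0.4388, 0.3222, 0.357]
orientation: [179.5, 0.2, -20.0]
force: [0.3, -0.1, 1.0]
opening: 0.0602
```

```bash
python3 - <<'E'
from h import *
plan([0.44,.325,.36],-20)
s=snap('wrist','w16.png')
im=s['image'][:,:,::-1]; cv2.imwrite('pics/w16z.png',cv2.resize(im[110:225,270:370],None,fx=6,fy=5.2,interpolation=cv2.INTER_NEAREST))
E
```

```text
shift [ 0.0001 -0.003  -0.0031] rot [ 0.0089  0.0043 -0.0004] from [0.4388 0.3222 0.357 ] [179.49   0.25 -20.02] F [ 0.3  -0.06  1.01] op 0.0602 t 25.05 q [ 56.9  10.6 -19.5  -0.1 -60.4  13.2]
```

View pics/w16z.png

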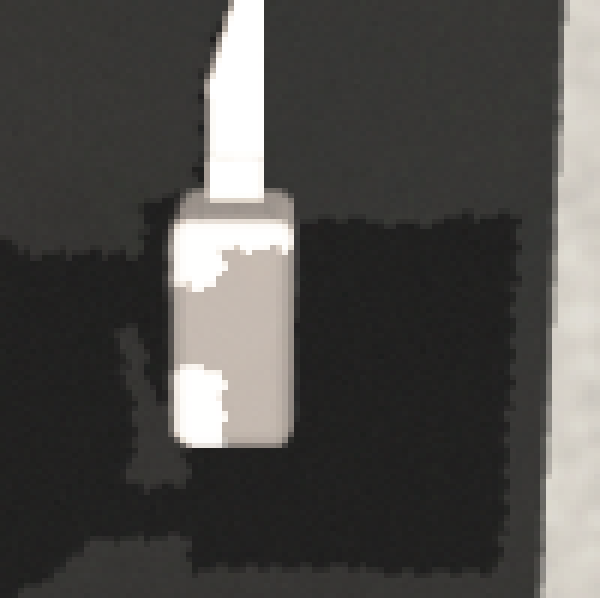

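```bash
python3 - <<'E'
from h import *
s=snap('wrist'); o,p0,R0=Rt()
for uv,z in [((308.7,152.7),.043),((308.7,195.6),.043),((298.7,175),.043),((318.8,175),.043),((314,112),.013),((314,145),.013)]:
  print(R0.inv().apply(onz(s,uv,z)-p0).round(4))
print(p0,o['orientation'])
E
```

```text
[ 0.0326 -0.0098  0.3137]
[-0.0102 -0.0102  0.3138]
[ 0.0109 -0.0198  0.3137]
[ 1.080e-02 -2.000e-04  3.138e-01]
[ 0.0687 -0.0051  0.3436]
[ 0.0356 -0.0053  0.3437]
[0.4389807  0.32230484 0.35687598] [179.49751841   0.23304819 -20.06612672]
```

```bash
python3 - <<'E'
from h import *
s=snap('wrist'); o,p0,R0=Rt()
w=onz(s,(308.7,174.2),.043); print(w)
plan([w[0],w[1],.25],-20.05); plan([w[0],w[1],.1905],-20.05)
E
```

```text
[0.45131702 0.32562398 0.043     ]
shift [ 0.0109 -0.0083  0.1067] rot [ 0.0086  0.004  -0.0006] from [0.439  0.3223 0.3569] [179.5    0.23 -20.08] F [-0.28 -0.33 -0.  ] op 0.0604 t 25.2 q [ 56.9  10.6 -19.5  -0.1 -60.4  13.1]
shift [ 0.0111 -0.0088  0.1662] rot [ 0.0086  0.004  -0.0006] from [0.439  0.3223 0.3569] [179.5    0.23 -20.08] F [-0.28 -0.33 -0.  ] op 0.0604 t 25.2 q [ 56.9  10.6 -19.5  -0.1 -60.4  13.1]
```

Request:
{"op": "carry_out", "data": {"moves": "0.06 0.0109 -0.0083 0.04 0.0086 0.004 0;0.06 0.0109 -0.0083 0.08 0.0086 0.004 0;0.06 0.0109 -0.0083 0.107 0.0086 0.004 0;0.06 0.011 -0.0086 0.14 0.0086 0.004 0;0.06 0.0111 -0.0088 0.16 0.0086 0.004 0;0.06 0.0111 -0.0088 0.166 0.0086 0.004 0;0.06 0.0111 -0.0088 0.166 0.0086 0.004 0;0 0.0111 -0.0088 0.166 0.0086 0.004 0;0 0.0111 -0.0088 0.166 0.0086 0.004 0;0 0.0111 -0.0088 0.166 0.0086 0.004 0;0 0.0111 -0.0088 0.166 0.0086 0.004 0;0 0.0111 -0.0088 0.166 0.0086 0.004 0;0 0.0111 -0.0088 0.166 0.0086 0.004 0"}}

```text
clock: 26.5
tool_pos: [0.4513, 0.3257, 0.1914]
orientation: [-179.9, -0.0, -20.1]
force: [-0.7, -0.3, 3.4]
opening: 0.0195
```

```bash
python3 - <<'E'
from h import *
s=snap('wrist','w17.png')
o,p0,R0=Rt(); zt=p0[2]-.1778; print(zt)
g=cv2.cvtColor(s['image'],cv2.COLOR_RGB2GRAY)
for v in (124,130,140,150,160,170,180):
    r=g[v,290:345].astype(float); k=np.where(r>120)[0]
    if len(k)==0: continue
    a,b=k.min()+290,k.max()+291
    print(v,a,b,[R0.inv().apply(onz(s,(x-.5,v),.013)-p0).round(4).tolist() for x in (a,b)])
plan(p0+[0,0,.2],-20)
S=np.array([.5266,-.045,0]);ex=np.array([.911,-.413,0]);ey=np.array([.413,.911,0])
plan(S-ex*.016-ey*.125+[0,0,.39],65.6)
E
```

```text
0.013558655479100595
124 325 328 [[0.07, 0.0028, 0.1784], [0.07, 0.0043, 0.1784]]
130 323 330 [[0.067, 0.0019, 0.1784], [0.067, 0.0054, 0.1784]]
140 320 330 [[0.0621, 0.0004, 0.1784], [0.0621, 0.0054, 0.1784]]
150 318 329 [[0.057, -0.0007, 0.1784], [0.057, 0.005, 0.1784]]
160 315 329 [[0.0518, -0.0022, 0.1784], [0.0518, 0.005, 0.1784]]
170 312 329 [[0.0465, -0.0038, 0.1784], [0.0465, 0.0051, 0.1784]]
180 311 329 [[0.0411, -0.0044, 0.1784], [0.0411, 0.0051, 0.1784]]
shift [ 1.e-04 -2.e-04 -2.e-01] rot [-0.0012 -0.0007 -0.0017] from [0.4513 0.3257 0.1914] [-1.7993e+02 -4.0000e-02 -2.0100e+01] F [-0.99  1.12  3.8 ] op 0.0198 t 26.55 q [ 56.   22.8 -28.6   0.  -38.5  13.9]
shift [ 0.1729  0.4455 -0.1991] rot [-5.0000e-04 -1.4000e-03 -1.4957e+00] from [0.4513 0.3257 0.1914] [-1.7993e+02 -4.0000e-02 -2.0100e+01] F [-0.99  1.12  3.8 ] op 0.0198 t 26.55 q [ 56.   22.8 -28.6   0.  -38.5  13.9]
```

View pics/w17.png

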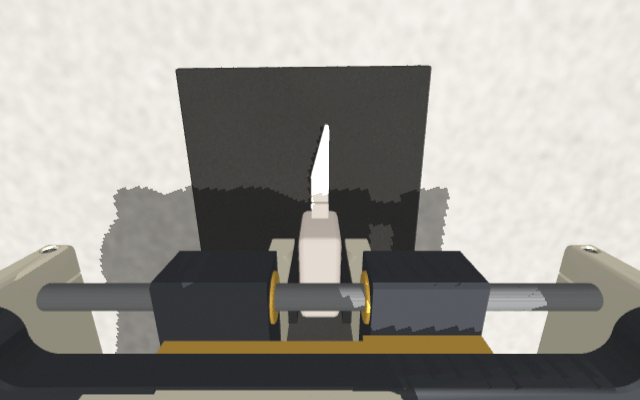

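The wedge is gripped again with its tip at (327,124). This time I'm carrying it well above the vials.

Request:
{"op": "carry_out", "data": {"moves": "0 0 0 -0.03 0 0 0;0 0 0 -0.07 0 0 0;0 0 0 -0.11 0 0 0;0 0 0 -0.155 0 0 0;0 0 0 -0.199 0 0 0;0 0.013 0.035 -0.199 0 0 -0.115;0 0.026 0.07 -0.199 0 0 -0.23;0 0.04 0.103 -0.199 0 0 -0.345;0 0.053 0.137 -0.199 0 0 -0.46;0 0.067 0.171 -0.199 0 0 -0.575;0 0.08 0.206 -0.199 0 0 -0.69;0 0.093 0.24 -0.199 0 0 -0.805;0 0.106 0.274 -0.199 0 0 -0.92;0 0.12 0.308 -0.199 0 0 -1.035;0 0.133 0.343 -0.199 0 0 -1.15;0 0.146 0.377 -0.199 0 0 -1.265;0 0.16 0.411 -0.199 0 0 -1.38;0 0.173 0.4455 -0.199 0 0 -1.496;0 0.173 0.4455 -0.199 0 0 -1.496;0 0.173 0.4455 -0.199 0 0 -1.496"}}

```text
clock: 28.55
tool_pos: [0.46, -0.1531, 0.3894]
orientation: [-180.0, -0.0, 65.4]
force: [-0.2, 0.8, -0.9]
opening: 0.0199
```

```bash
python3 - <<'E'
from h import *
S=np.array([.5266,-.045,0]);ex=np.array([.911,-.413,0]);ey=np.array([.413,.911,0])
plan(S-ex*.016-ey*.125+[0,0,.315],65.6)
s=snap('wrist','w18.png')
E
```

```text
shift [0.0009 0.     0.0744] rot [-0.0003 -0.0007 -0.0035] from [ 0.46   -0.1531  0.3894] [-1.7998e+02 -4.0000e-02  6.5400e+01] F [-0.24  0.8  -0.86] op 0.0199 t 28.55 q [ 4.900e+00  3.100e+00 -2.390e+01 -1.000e-01 -6.310e+01  1.506e+02]
```

View pics/w18.png

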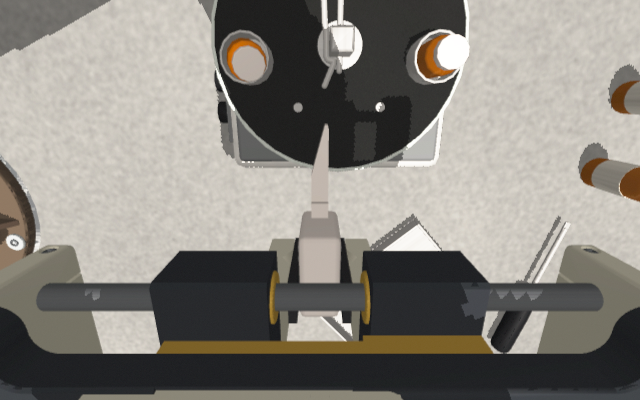

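Request:
{"op": "carry_out", "data": {"moves": "0 0 0 0.03 0 0 0;0 0 0 0.06 0 0 0;0 0 0 0.085 0 0 0;0 0 0 0.1 0 0 0;0 0 0 0.1 0 0 0;0 0 0 0.1 0 0 0"}}

```text
clock: 29.2
tool_pos: [0.4608, -0.1515, 0.2902]
orientation: [180.0, -0.0, 65.7]
force: [0.8, -0.1, 0.3]
opening: 0.0199
```

```bash
python3 - <<'E'
from h import *
plan([0,0,0],65.6)
s=snap('wrist','w19.png')
im=s['image'][:,:,::-1]; cv2.imwrite('pics/w19z.png',cv2.resize(im[0:200,230:430],None,fx=3.9,fy=3,interpolation=cv2.INTER_CUBIC))
E
```

```text
shift [-0.0521 -0.4825  0.2899] rot [ 0.0005 -0.0006  0.0011] from [ 0.4608 -0.1515  0.2902] [ 1.7997e+02 -4.0000e-02  6.5660e+01] F [ 0.83 -0.07  0.32] op 0.0199 t 29.2 q [  5.1   9.  -31.7  -0.  -49.2 150.6]
```

View pics/w19z.png

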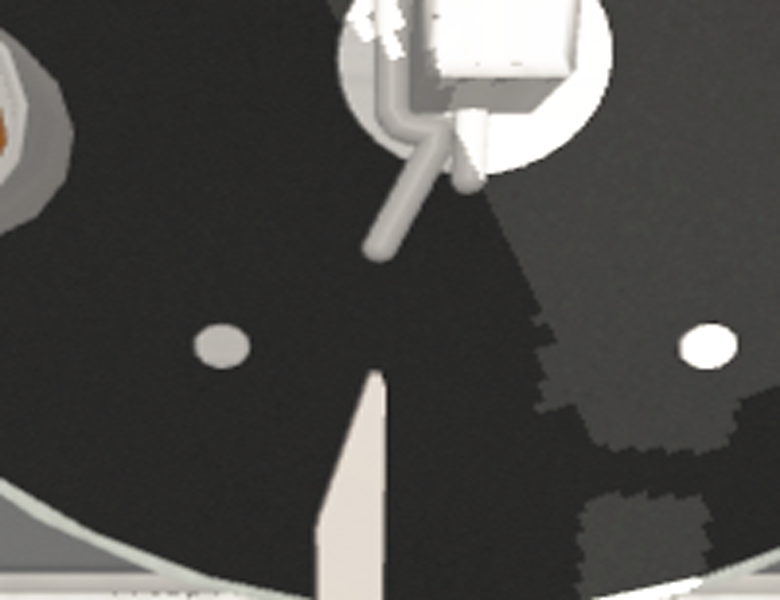

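The crop shows the blade tip at (375,372), the mouth end at (378,250), the spindle's front face bottom from 410 to 535 at row 111, and its top edge from 437 to 577 at row 78.

```bash
python3 - <<'E'
from h import *
s=snap('wrist'); o,p0,R0=Rt()
for n,c,z in [('spTL',(437,78),.115),('spTR',(577,78),.115),('spBL',(410,111),.081),('spBR',(535,111),.081),('mouthend',(378,250),.085),('tipend',(468,183),.085),('scrL',(222,346),.081),('scrR',(709,346),.081),('wtip',(375,372),None),('flat1',(386,400),None),('flat2',(384,595),None),('legL',(375,50),.085),('legR',(405,50),.085)]:
  uv=(230+c[0]/3.9-.4,c[1]/3-.4)
  zz=z if z else p0[2]-.1784
  print(n,np.round(uv,1),R0.inv().apply(onz(s,uv,zz)-p0).round(4))
E
```

```text
spTL [341.7  25.6] [0.1145 0.0082 0.1761]
spTR [377.5  25.6] [0.1145 0.0244 0.1762]
spBL [334.7  36.6] [0.1157 0.0067 0.2101]
spBR [366.8  36.6] [0.1158 0.0244 0.2102]
mouthend [326.5  82.9] [0.0916 0.0023 0.2061]
tipend [349.6  60.6] [0.1032 0.015  0.2061]
scrL [286.5 114.9] [ 0.074  -0.0212  0.21  ]
scrR [411.4 114.9] [0.074  0.0529 0.2102]
wtip [325.8 123.6] [0.0714 0.0015 0.1785]
flat1 [328.6 132.9] [0.0668 0.0029 0.1785]
flat2 [328.1 197.9] [0.0325 0.003  0.1785]
legL [325.8  16.3] [0.1248 0.0016 0.2061]
legR [333.4  16.3] [0.1248 0.0057 0.2061]
```

Request:
{"op": "carry_out", "data": {"moves": "0 0.02 0.001 0 0 0 0;0 0.04 0.002 0 0 0 0;0 0.05 0.0025 0 0 0 0;0 0.055 0.0025 0 0 0 0;0 0.055 0.0025 0 0 0 0;0 0.055 0.0025 0 0 0 0"}}

```text
clock: 29.9
tool_pos: [0.4852, -0.1035, 0.2899]
orientation: [180.0, -0.0, 65.6]
force: [-0.3, -0.1, -1.3]
opening: 0.0198
```

```bash
python3 - <<'E'
from h import *
plan([0,0,0],65.6)
s=snap('wrist','w20.png')
im=s['image'][:,:,::-1]; cv2.imwrite('pics/w20z.png',cv2.resize(im[60:220,270:410],None,fx=5,fy=3.7,interpolation=cv2.INTER_CUBIC))
E
```

```text
shift [-0.1064 -0.4847  0.2897] rot [ 0.0004 -0.0008  0.0001] from [ 0.4852 -0.1035  0.2899] [ 1.7998e+02 -5.0000e-02  6.5610e+01] F [-0.29 -0.12 -1.27] op 0.0198 t 29.9 q [ 10.7  10.1 -30.5  -0.  -49.4 144.9]
```

View pics/w20z.png

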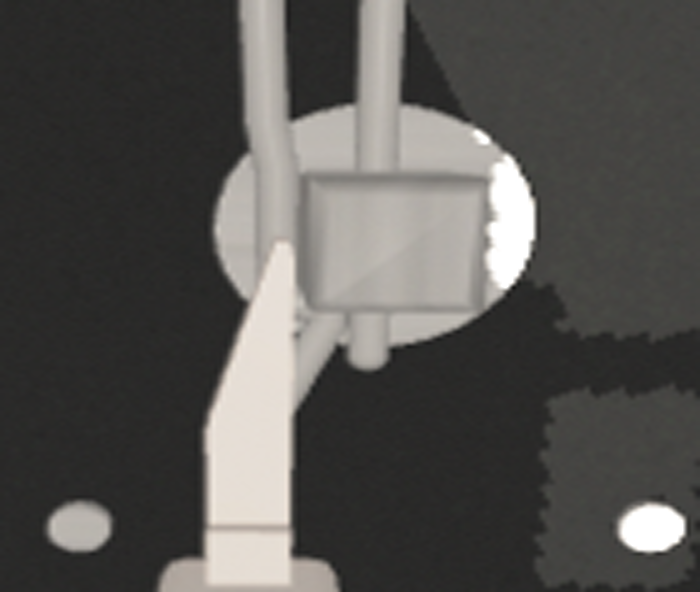

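The crop shows the blade alongside the spindle's -x face, its edge at x=294 against the face at x=303, with the spindle 187 px wide. That is a gap of about 0.9 mm, and blade and face are parallel. I'll retreat, lower the blade and come in 0.5 mm closer.

Request:
{"op": "carry_out", "data": {"moves": "0 -0.02 0.0005 0 0 0 0;0 -0.045 0.0005 0 0 0 0;0 -0.055 0.0005 0 0 0 0;0 -0.055 0.0005 0.01 0 0 0;0 -0.055 0.0005 0.0195 0 0 0;0 -0.055 0.0005 0.0195 0 0 0;0 -0.045 0.0005 0.0195 0 0 0;0 -0.039 0.0005 0.0195 0 0 0;0 -0.039 0.0005 0.0195 0 0 0;0 -0.039 0.0005 0.0195 0 0 0"}}

```text
clock: 30.95
tool_pos: [0.47, -0.1384, 0.2704]
orientation: [180.0, -0.1, 65.7]
force: [-0.6, 0.5, -1.6]
opening: 0.0198
```

```bash
cat > look.py <<'E'
from h import *
import sys
plan([0,0,0],65.6)
o=ctrl.get_obs(); R0=Ro.from_euler('xyz',o['orientation'],degrees=True); print('Ftool',R0.inv().apply(o['force']).round(2))
n=sys.argv[1]; s=snap('wrist'); im=s['image'][:,:,::-1]
cv2.imwrite('pics/'+n,cv2.resize(im[20:220,250:420],None,fx=4.4,fy=3,interpolation=cv2.INTER_CUBIC))
E
python3 look.py w21.png
```

```text
shift [-0.0678 -0.4854  0.2701] rot [ 0.0005 -0.0009  0.0012] from [ 0.47   -0.1384  0.2704] [ 1.7997e+02 -5.0000e-02  6.5670e+01] F [-0.6   0.48 -1.57] op 0.0198 t 30.95 q [  6.6  11.  -32.5  -0.  -46.5 149.1]
Ftool [ 0.19 -0.75  1.57]
```

View pics/w21.png

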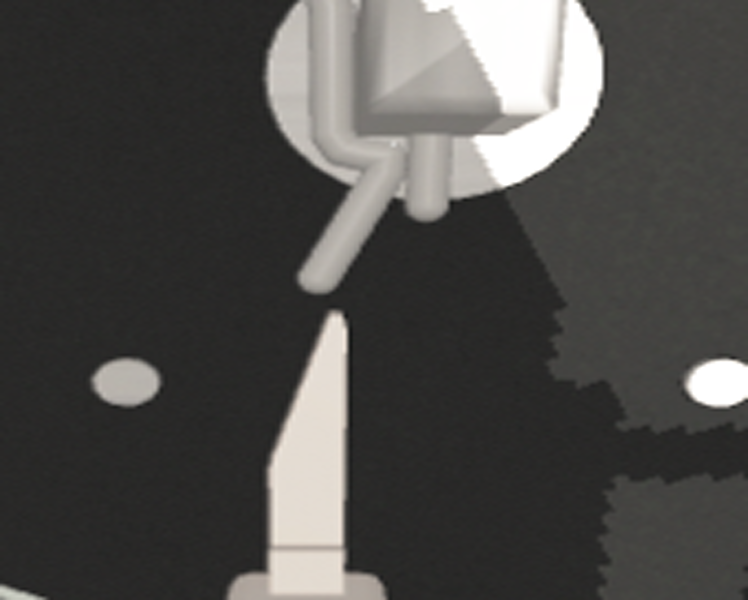

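The blade tip at (338,312) sits just before and inside the mouth end at (318,280). The flat side at x=347 runs just clear of the spindle face. I'm advancing in small steps.

Request:
{"op": "carry_out", "data": {"moves": "0 0.002 0.0003 0 0 0 0;0 0.004 0.0003 0 0 0 0;0 0.006 0.0003 0 0 0 0;0 0.008 0.0003 0 0 0 0;0 0.01 0.0003 0 0 0 0;0 0.01 0.0003 0 0 0 0"}}

```text
clock: 31.6
tool_pos: [0.4744, -0.1298, 0.2703]
orientation: [180.0, -0.1, 65.6]
force: [-0.1, 0.7, -0.1]
opening: 0.02
```

```bash
python3 look.py w22.png
```

```text
shift [-0.0779 -0.4858  0.27  ] rot [ 0.0006 -0.0009  0.0002] from [ 0.4744 -0.1298  0.2703] [ 1.7997e+02 -5.0000e-02  6.5610e+01] F [-0.11  0.73 -0.15] op 0.02 t 31.6 q [  7.6  11.1 -32.3  -0.  -46.5 148. ]
Ftool [ 0.62 -0.4   0.15]
```

View pics/w22.png

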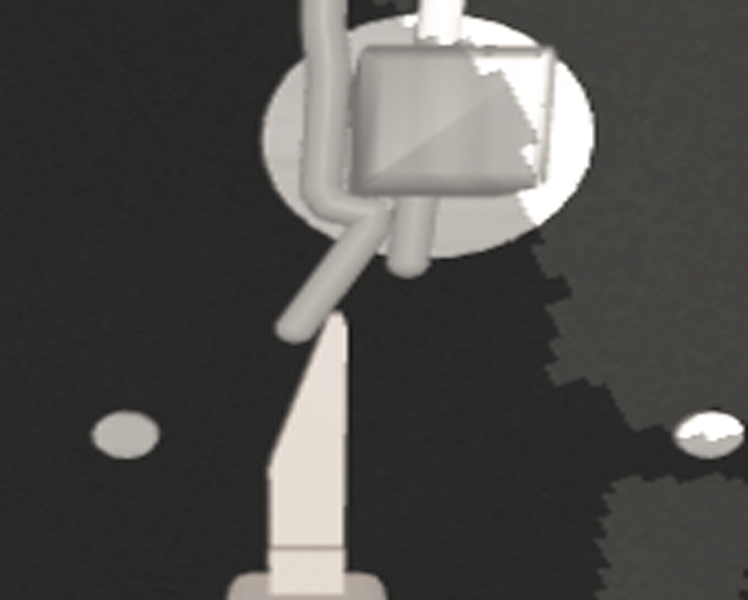

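Request:
{"op": "carry_out", "data": {"moves": "0 0.0015 0 0 0 0 0;0 0.003 0 0 0 0 0;0 0.0045 0 0 0 0 0;0 0.006 0 0 0 0 0;0 0.006 0 0 0 0 0"}}

```text
clock: 32.15
tool_pos: [0.477, -0.1243, 0.2704]
orientation: [179.9, -0.1, 65.6]
force: [2.0, -1.4, -1.1]
opening: 0.0198
```

```bash
python3 look.py w23.png
```

```text
shift [-0.084  -0.486   0.2698] rot [ 0.001  -0.0011  0.0002] from [ 0.477  -0.1243  0.2704] [ 1.7994e+02 -6.0000e-02  6.5610e+01] F [ 1.98 -1.44 -1.12] op 0.0198 t 32.15 q [  8.3  11.2 -32.2  -0.  -46.5 147.4]
Ftool [-0.49  2.4   1.12]
```

View pics/w23.png

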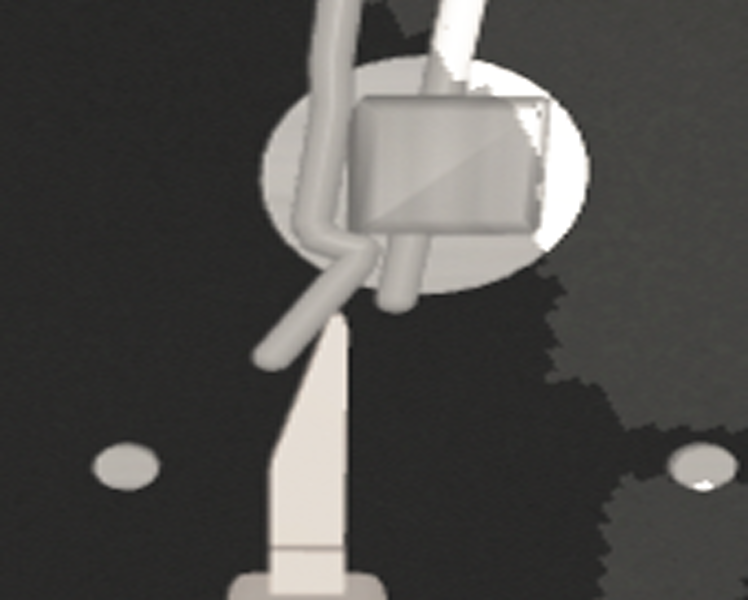

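Request:
{"op": "carry_out", "data": {"moves": "0 0.0015 0 0 0 0 0;0 0.003 0 0 0 0 0;0 0.0045 0 0 0 0 0;0 0.006 0 0 0 0 0;0 0.0075 0 0 0 0 0;0 0.0075 0 0 0 0 0"}}

```text
clock: 32.8
tool_pos: [0.4801, -0.1175, 0.2704]
orientation: [179.9, -0.1, 65.6]
force: [1.4, -2.8, -0.0]
opening: 0.0198
```

```bash
python3 look.py w24.png
```

```text
shift [-0.0915 -0.486   0.2698] rot [ 0.001  -0.0012  0.0001] from [ 0.4801 -0.1175  0.2704] [ 1.7994e+02 -7.0000e-02  6.5600e+01] F [ 1.42 -2.77 -0.04] op 0.0198 t 32.8 q [  9.1  11.3 -32.   -0.  -46.6 146.6]
Ftool [-1.93  2.44  0.04]
```

View pics/w24.png

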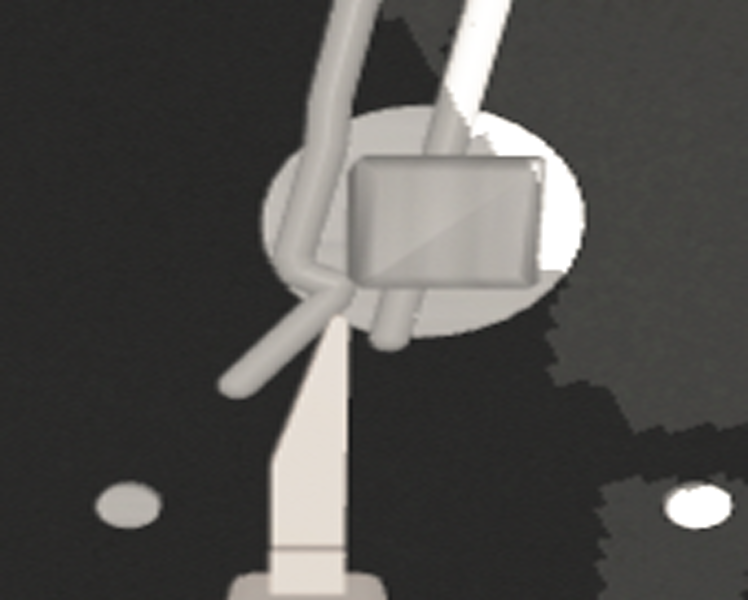

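Request:
{"op": "carry_out", "data": {"moves": "0 0.0015 0 0 0 0 0;0 0.003 0 0 0 0 0;0 0.0045 0 0 0 0 0;0 0.0045 0 0 0 0 0"}}

```text
clock: 33.25
tool_pos: [0.4817, -0.1133, 0.2702]
orientation: [180.0, -0.1, 65.6]
force: [0.5, -1.6, -0.8]
opening: 0.0203
```

```bash
python3 look.py w25.png
```

```text
shift [-0.0961 -0.4855  0.27  ] rot [ 0.0003 -0.0012  0.0001] from [ 0.4817 -0.1133  0.2702] [ 1.7998e+02 -7.0000e-02  6.5610e+01] F [ 0.47 -1.64 -0.85] op 0.0203 t 33.25 q [ 9.600e+00  1.140e+01 -3.190e+01 -1.000e-01 -4.660e+01  1.461e+02]
Ftool [-1.3   1.11  0.85]
```

View pics/w25.png

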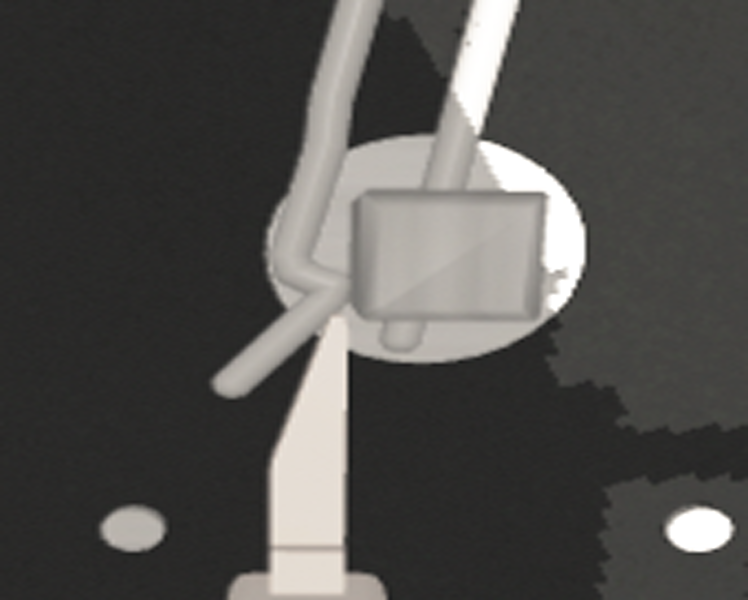

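```bash
python3 - <<'E'
from h import *
s=snap('wrist'); o,p0,R0=Rt()
print(o['clock'],p0[2])
def T(c,sc,off,zt): # to tool frame at depth zt
    uv=(off[0]+c[0]/sc[0]-.4,off[1]+c[1]/sc[1]-.4)
    ce,d=ray(s,uv); ce=R0.inv().apply(ce-p0); d=R0.inv().apply(d); return (ce+d*(zt-ce[2])/d[2])[:2]
def A(l,sc,off,zt):
    P=np.array([T(c,sc,off,zt) for c in l]); d=P[0]-P[1]; return P.round(4).tolist(), np.degrees(np.arctan2(d[1],d[0])).round(1)
print('init straight',A([(384,0),(378,165)],(5,3.7),(270,60),.2899-.085))
print('init bowed',A([(263,0),(268,110)],(5,3.7),(270,60),.2899-.085))
print('init bowed2',A([(268,120),(280,170)],(5,3.7),(270,60),.2899-.085))
for n,l in [('straight',[(495,0),(449,175)]),('bowed upper',[(358,10),(330,100)]),('bowed lower',[(330,110),(293,245)]),('ent',[(330,285),(230,382)]),('waist',[(335,285),(293,245)]),('spin front',[(357,318),(540,318)])]:
    print(n,A(l,(4.4,3),(250,20),.2702-.085))
E
```

```text
33.35 0.2702341188300318
init straight ([[0.1036, 0.0133], [0.0802, 0.0133]], np.float64(0.1))
init bowed ([[0.1036, 0.0], [0.0882, 0.0007]], np.float64(-2.3))
init bowed2 ([[0.0867, 0.0007], [0.0794, 0.0021]], np.float64(-10.9))
straight ([[0.1188, 0.0187], [0.0931, 0.0146]], np.float64(9.1))
bowed upper ([[0.1174, 0.004], [0.1044, 0.001]], np.float64(12.8))
bowed lower ([[0.103, 0.001], [0.082, -0.0031]], np.float64(11.2))
ent ([[0.0754, 0.0012], [0.0588, -0.0108]], np.float64(35.8))
waist ([[0.0754, 0.0018], [0.082, -0.0031]], np.float64(143.2))
spin front ([[0.0699, 0.0044], [0.0699, 0.0261]], np.float64(-90.0))
```

```bash
python3 - <<'E'
from h import *
import cv2
s=snap('wrist'); o,p0,R0=Rt()
def T(c,sc,off,zt):
    uv=(off[0]+c[0]/sc[0]-.4,off[1]+c[1]/sc[1]-.4)
    ce,d=ray(s,uv); ce=R0.inv().apply(ce-p0); d=R0.inv().apply(d); return (ce+d*(zt-ce[2])/d[2])[:2]
def A(l):
    P=np.array([T(c,(4.4,3),(250,20),.1852) for c in l]); d=P[0]-P[1]; return P.round(4).tolist(), np.degrees(np.arctan2(d[1],d[0])).round(1)
def cen(g,v,lo,hi):
    r=g[v,lo:hi].astype(float); k=np.where(r>110)[0]; return (lo+k.min()+lo+k.max())/2,k.max()-k.min()
for n in ('w21','w22','w23','w24','w25'):
    g=cv2.imread(f'pics/{n}.png',0)
    print(n,[ (v,cen(g,v,280,400),cen(g,v,400,540)) for v in (3,15,30)])
print('w24 straight',A([(488,0),(446,145)]),'bowed up',A([(358,10),(328,100)]),'low',A([(328,110),(298,240)]))
print('w23 straight',A([(463,0),(448,80)]),'bowed up',A([(338,0),(332,60)]),'low',A([(331,75),(316,215)]))
E
```

```text
w21 [(3, (np.float64(347.5), np.int64(103)), (np.float64(469.5), np.int64(139))), (15, (np.float64(343.0), np.int64(112)), (np.float64(469.5), np.int64(139))), (30, (np.float64(339.5), np.int64(119)), (np.float64(469.5), np.int64(139)))]
w22 [(3, (np.float64(324.0), np.int64(44)), (np.float64(442.0), np.int64(46))), (15, (np.float64(323.5), np.int64(43)), (np.float64(435.5), np.int64(67))), (30, (np.float64(351.0), np.int64(96)), (np.float64(458.5), np.int64(117)))]
w23 [(3, (np.float64(338.5), np.int64(43)), (np.float64(461.5), np.int64(47))), (15, (np.float64(337.5), np.int64(43)), (np.float64(460.0), np.int64(46))), (30, (np.float64(335.5), np.int64(43)), (np.float64(456.5), np.int64(45)))]
w24 [(3, (np.float64(356.0), np.int64(44)), (np.float64(487.5), np.int64(47))), (15, (np.float64(352.0), np.int64(44)), (np.float64(483.5), np.int64(47))), (30, (np.float64(348.5), np.int64(43)), (np.float64(479.5), np.int64(47)))]
w25 [(3, (np.float64(359.0), np.int64(44)), (np.float64(495.0), np.int64(48))), (15, (np.float64(355.5), np.int64(43)), (np.float64(492.0), np.int64(46))), (30, (np.float64(350.5), np.int64(43)), (np.float64(487.0), np.int64(46)))]
w24 straight ([[0.1189, 0.0179], [0.0977, 0.0141]], np.float64(10.3)) bowed up ([[0.1174, 0.004], [0.1045, 0.0008]], np.float64(13.7)) low ([[0.103, 0.0008], [0.0828, -0.0026]], np.float64(9.5))
w23 straight ([[0.1189, 0.0152], [0.1074, 0.014]], np.float64(6.2)) bowed up ([[0.1188, 0.0018], [0.1103, 0.0012]], np.float64(4.0)) low ([[0.1081, 0.0011], [0.0868, -0.0005]], np.float64(4.3))
```

```bash
python3 look.py w26.png
```

```text
shift [-0.0959 -0.4856  0.27  ] rot [ 0.0003 -0.0011  0.0002] from [ 0.4817 -0.1134  0.2702] [ 1.7998e+02 -6.0000e-02  6.5610e+01] F [ 0.81  0.01 -0.34] op 0.0199 t 33.4 q [ 9.500e+00  1.140e+01 -3.190e+01 -1.000e-01 -4.660e+01  1.461e+02]
Ftool [0.34 0.73 0.34]
```

Request:
{"op": "carry_out", "data": {"moves": "0 0.001 0 0 0 0 0;0 0.002 0 0 0 0 0;0 0.003 0 0 0 0 0;0 0.004 0 0 0 0 0"}}

```text
clock: 33.85
tool_pos: [0.4833, -0.1099, 0.2703]
orientation: [180.0, -0.0, 65.6]
force: [0.4, -2.4, 0.1]
opening: 0.02
```

```bash
python3 look.py w27.png
```

```text
shift [-0.0998 -0.4856  0.27  ] rot [ 0.0003 -0.0008 -0.    ] from [ 0.4833 -0.1099  0.2703] [ 1.7998e+02 -4.0000e-02  6.5600e+01] F [ 0.44 -2.4   0.13] op 0.02 t 33.85 q [  9.9  11.5 -31.8  -0.  -46.6 145.7]
Ftool [-2.    1.39 -0.13]
```

View pics/w27.png

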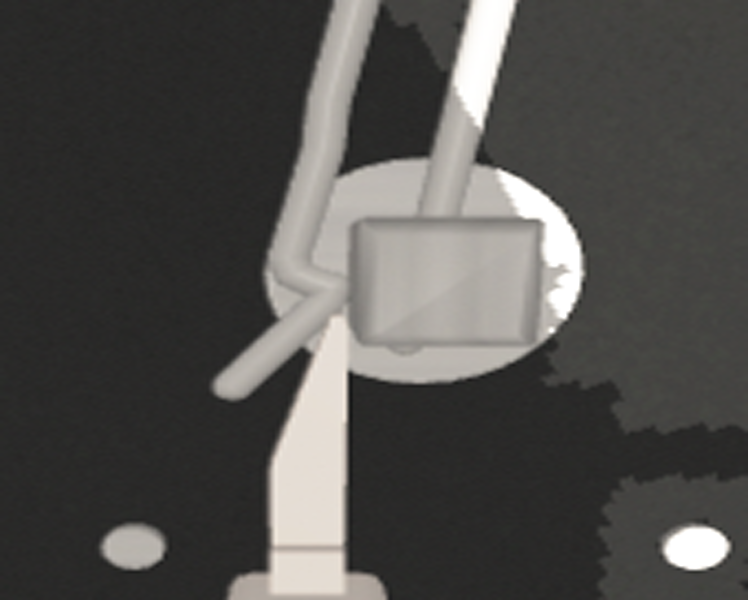

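The wedge is pushing the slanted section of the leg with about 2 N and the waist is now on the spindle's side face. I'll keep easing it along.

Request:
{"op": "carry_out", "data": {"moves": "0 0.001 0 0 0 0 0;0 0.002 0 0 0 0 0;0 0.003 0 0 0 0 0;0 0.004 0 0 0 0 0;0 0.005 0 0 0 0 0;0 0.006 0 0 0 0 0;0 0.007 0 0 0 0 0;0 0.008 0 0 0 0 0"}}

```text
clock: 34.7
tool_pos: [0.4868, -0.1025, 0.2704]
orientation: [180.0, -0.1, 65.6]
force: [1.6, -3.2, 0.6]
opening: 0.0199
```

```bash
python3 look.py w28.png
```

```text
shift [-0.108  -0.4859  0.2699] rot [ 0.0008 -0.001   0.0001] from [ 0.4868 -0.1025  0.2704] [ 1.7996e+02 -6.0000e-02  6.5600e+01] F [ 1.59 -3.25  0.58] op 0.0199 t 34.7 q [ 10.8  11.6 -31.6  -0.  -46.7 144.9]
Ftool [-2.3   2.79 -0.58]
```

View pics/w28.png

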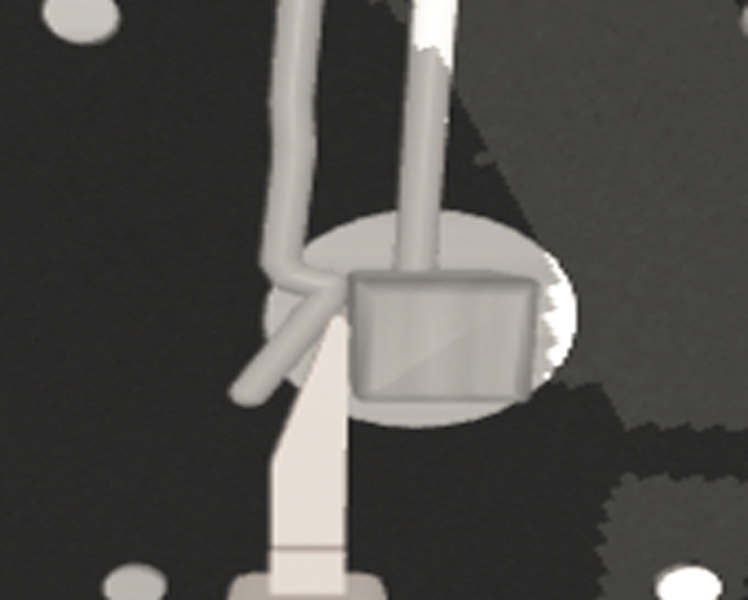

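Request:
{"op": "carry_out", "data": {"moves": "0 0.001 0 0 0 0 0;0 0.002 0 0 0 0 0;0 0.003 0 0 0 0 0;0 0.004 0 0 0 0 0;0 0.005 0 0 0 0 0;0 0.006 0 0 0 0 0;0 0.006 0 0 0 0 0"}}

```text
clock: 35.45
tool_pos: [0.4888, -0.097, 0.2701]
orientation: [-180.0, -0.0, 65.6]
force: [-0.4, 0.6, -0.9]
opening: 0.0197
```

```bash
python3 look.py w29.png
```

```text
shift [-0.1136 -0.4851  0.2702] rot [-0.0004 -0.0006  0.0002] from [ 0.4888 -0.097   0.2701] [-1.7998e+02 -3.0000e-02  6.5610e+01] F [-0.36  0.64 -0.88] op 0.0197 t 35.45 q [ 1.140e+01  1.170e+01 -3.150e+01 -1.000e-01 -4.680e+01  1.443e+02]
Ftool [ 0.44 -0.59  0.88]
```

View pics/w29.png

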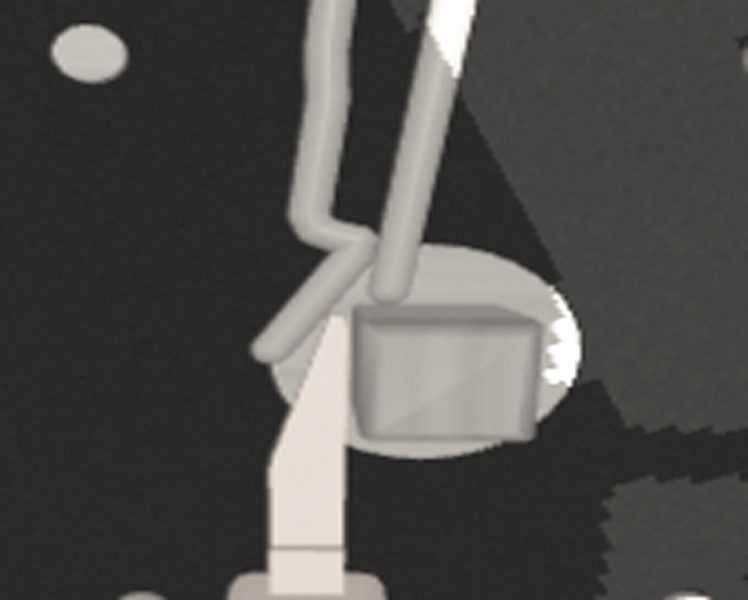

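The cotter has snapped clear. The straight leg's end at (390,295) is beyond the spindle's rear edge. I'll withdraw the wedge, lift it high and take it back to the mat.

Request:
{"op": "carry_out", "data": {"moves": "0 -0.01 0 0 0 0 0;0 -0.03 0 0 0 0 0;0 -0.06 0 0 0 0 0;0 -0.065 0 -0.03 0 0 0;0 -0.065 0 -0.07 0 0 0;0 -0.065 0 -0.11 0 0 0;0 -0.065 0 -0.14 0 0 0;0 -0.065 0 -0.14 0 0 0"}}

```text
clock: 36.3
tool_pos: [0.4626, -0.1572, 0.4148]
orientation: [179.6, -0.2, 65.6]
force: [-0.3, 0.7, -0.4]
opening: 0.0197
```

```bash
python3 -c "
from h import *
plan([0.4513,.3257,.41],-20)
plan([0.4513,.3257,.193],-20)"
```

```text
shift [ 0.4351 -0.2097  0.0047] rot [ 0.0037 -0.0086  1.4943] from [ 0.4626 -0.1572  0.4148] [179.56  -0.2   65.62] F [-0.28  0.7  -0.44] op 0.0197 t 36.3 q [  4.4   2.2 -21.4   0.  -65.9 151.2]
shift [ 0.4343 -0.2114  0.2217] rot [ 0.0037 -0.0086  1.4943] from [ 0.4626 -0.1572  0.4148] [179.56  -0.2   65.62] F [-0.28  0.7  -0.44] op 0.0197 t 36.3 q [  4.4   2.2 -21.4   0.  -65.9 151.2]
```

Request:
{"op": "carry_out", "data": {"moves": "0 0.031 -0.015 0 0 0 0.107;0 0.062 -0.03 0 0 0 0.213;0 0.093 -0.045 0 0 0 0.32;0 0.124 -0.06 0 0 0 0.427;0 0.155 -0.075 0 0 0 0.534;0 0.186 -0.09 0 0 0 0.64;0 0.217 -0.105 0 0 0 0.747;0 0.248 -0.12 0 0 0 0.854;0 0.279 -0.135 0 0 0 0.96;0 0.31 -0.15 0 0 0 1.067;0 0.341 -0.165 0 0 0 1.174;0 0.373 -0.18 0 0 0 1.28;0 0.404 -0.195 0 0 0 1.387;0 0.435 -0.21 0 0 0 1.494;0 0.435 -0.21 0.05 0 0 1.494;0 0.435 -0.21 0.1 0 0 1.494;0 0.435 -0.21 0.15 0 0 1.494;0 0.435 -0.21 0.19 0 0 1.494;0 0.435 -0.21 0.19 0 0 1.494;0 0.435 -0.21 0.19 0 0 1.494"}}

```text
clock: 38.3
tool_pos: [0.451, 0.3263, 0.2205]
orientation: [179.9, -0.0, -20.0]
force: [-0.0, -0.4, 0.4]
opening: 0.0199
```

```bash
python3 -c "
from h import *
plan([0.4513,.3257,.1925],-20)
snap('wrist','w30.png')"
```

```text
shift [0.0005 0.0004 0.028 ] rot [ 0.0014 -0.0004  0.0003] from [0.451  0.3263 0.2205] [ 1.7992e+02 -2.0000e-02 -1.9980e+01] F [-0.04 -0.36  0.41] op 0.0199 t 38.3 q [ 56.1  20.4 -27.2   0.1 -42.5  13.9]
```

View pics/w30.png

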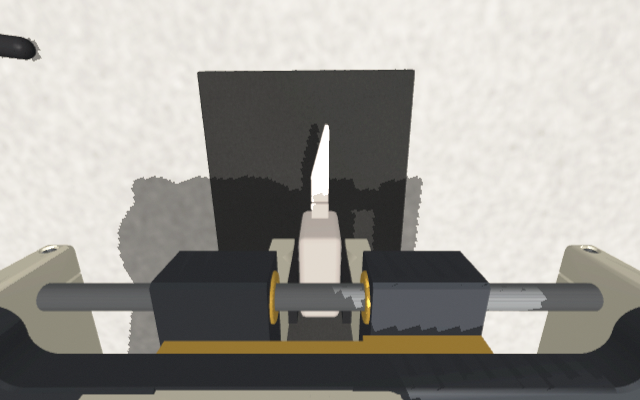

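The wedge is over the mat with its tip at (326,124). I'll set it down and release it.

Request:
{"op": "carry_out", "data": {"moves": "0 0 0 0.015 0 0 0;0 0 0 0.025 0 0 0;0 0 0 0.0285 0 0 0;0 0 0 0.0285 0 0 0;0.06 0 0 0.0285 0 0 0;0.06 0 0 0.0285 0 0 0;0.06 0 0 0.0285 0 0 0;0.06 0 0 0.02 0 0 0;0.06 0 0 -0.02 0 0 0;0.06 0 0 -0.06 0 0 0;0.06 0 0 -0.1 0 0 0;0.06 0 0 -0.15 0 0 0;0.06 0 0 -0.19 0 0 0;0.06 0 0 -0.19 0 0 0"}}

```text
clock: 39.75
tool_pos: [0.4514, 0.327, 0.4182]
orientation: [-179.4, -0.3, -19.9]
force: [-0.8, 0.1, -0.3]
opening: 0.0602
```

```bash
python3 - <<'E'
from h import *
snap('wrist','w31.png'); s=snap('side')
cv2.imwrite('pics/s31.png',cv2.resize(s['image'][140:290,230:400,::-1],None,fx=4.5,fy=4,interpolation=cv2.INTER_CUBIC))
plan([0.50,-0.055,0.40],-113)
for l,h in [('clip_eye',.085),('clip_tip',.085),('clip_mouth',.085)]:
    print(l,[(a.round(1).tolist(),onz(s,a,h).round(4).tolist(),c) for a,c in mk(s,l)])
E
```

```text
shift [0.177  0.3413 0.0113] rot [-0.0041  0.0025  1.6232] from [0.4504 0.3262 0.4125] [-1.7976e+02 -7.0000e-02 -2.0000e+01] F [ 0.42 -0.55 -1.05] op 0.0599 t 39.85 q [ 56.1   9.  -13.9   0.  -66.8  13.9]
clip_eye [([333.2, 198.6], [0.5537, 0.033, 0.085], 0.59)]
clip_tip [([328.0, 219.2], [0.5326, -0.0442, 0.085], 0.49)]
clip_mouth []
```

View pics/s31.png

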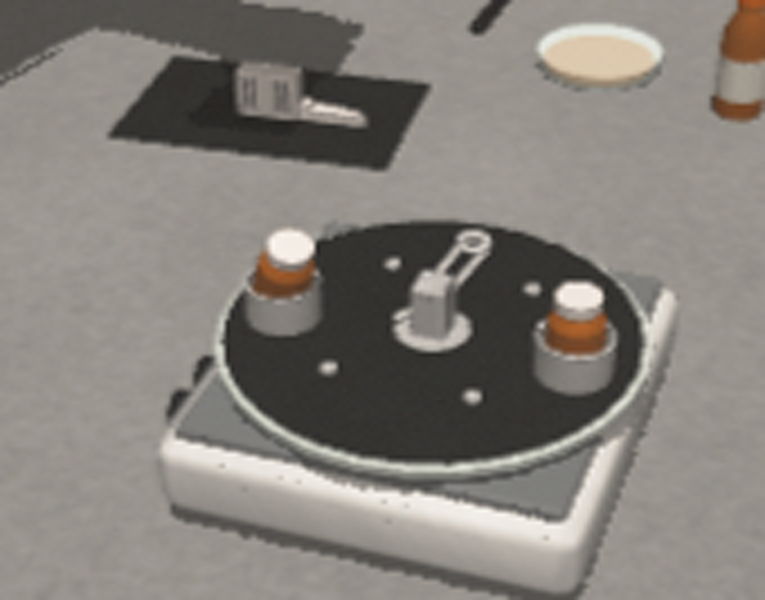

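View pics/w31.png

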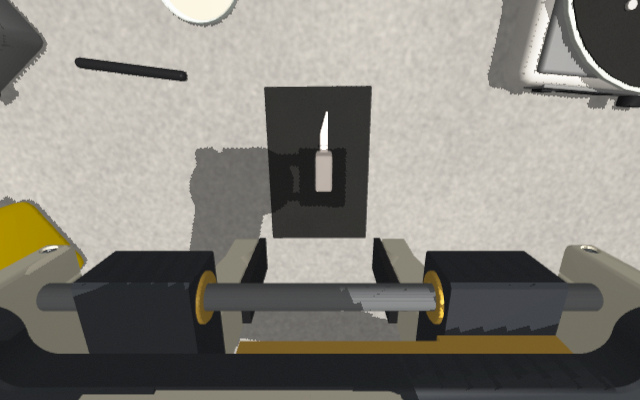

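The side view shows the wedge standing on the mat, both vials in their clamps, and the cotter clear of the spindle with its eye at about (473,240). Next I'll look at the cotter from above.

```bash
python3 -c "
from h import *
plan([0.545,0.015,0.36],-114.4)"
```

```text
shift [0.1955 0.2599 0.0499] rot [ 7.0000e-04 -5.0000e-04  1.6476e+00] from [0.4503 0.3261 0.4097] [ 1.7996e+02  1.0000e-02 -2.0000e+01] F [ 0.11 -0.63 -0.53] op 0.0599 t 40.0 q [ 56.1   9.2 -14.1   0.  -66.8  13.9]
```

Request:
{"op": "carry_out", "data": {"moves": "0.06 0.016 0.022 0 0 0 0.137;0.06 0.033 0.043 0 0 0 0.274;0.06 0.049 0.065 0 0 0 0.412;0.06 0.065 0.087 0 0 0 0.549;0.06 0.081 0.108 0 0 0 0.686;0.06 0.098 0.13 0 0 0 0.824;0.06 0.114 0.152 0 0 0 0.961;0.06 0.13 0.173 0 0 0 1.098;0.06 0.147 0.195 0.01 0 0 1.236;0.06 0.163 0.217 0.02 0 0 1.373;0.06 0.179 0.238 0.035 0 0 1.51;0.06 0.1955 0.26 0.05 0 0 1.648;0.06 0.1955 0.26 0.05 0 0 1.648;0.06 0.1955 0.26 0.05 0 0 1.648"}}

```text
clock: 41.4
tool_pos: [0.5453, 0.0147, 0.359]
orientation: [179.9, -0.1, -114.4]
force: [0.2, 0.5, 0.4]
opening: 0.0602
```

```bash
python3 - <<'E'
from h import *
plan([0,0,0],65.6)
s=snap('wrist','w32.png'); o,p0,R0=Rt()
im=s['image'][:,:,::-1]; cv2.imwrite('pics/w32z.png',cv2.resize(im[100:260,240:400],None,fx=4.5,fy=3.7,interpolation=cv2.INTER_CUBIC))
for l,h in [('clip_eye',.085),('clip_tip',.085),('clip_mouth',.085)]:
    print(l,[(a.round(1).tolist(),onz(s,a,h).round(4).tolist(),R0.inv().apply(onz(s,a,h)-p0).round(4).tolist(),c) for a,c in mk(s,l)])
E
```

```text
shift [0.2384 0.4898 0.3602] rot [-2.2000e-03 -2.7000e-03  3.1409e+00] from [0.5453 0.0147 0.359 ] [ 1.7990e+02 -8.0000e-02 -1.1444e+02] F [0.2  0.51 0.42] op 0.0602 t 41.4 q [ 22.1  10.5 -19.5  -0.  -60.2 -46.6]
clip_eye [([314.3, 218.9], [0.5546, 0.0291, 0.085], [-0.0164, -0.0028, 0.2748], 0.91)]
clip_tip [([313.1, 140.2], [0.5268, -0.0338, 0.085], [0.0523, -0.0034, 0.2748], 0.76)]
clip_mouth [([333.7, 126.7], [0.5072, -0.0367, 0.085], [0.063, 0.0132, 0.2748], 0.64)]
```

View pics/w32z.png

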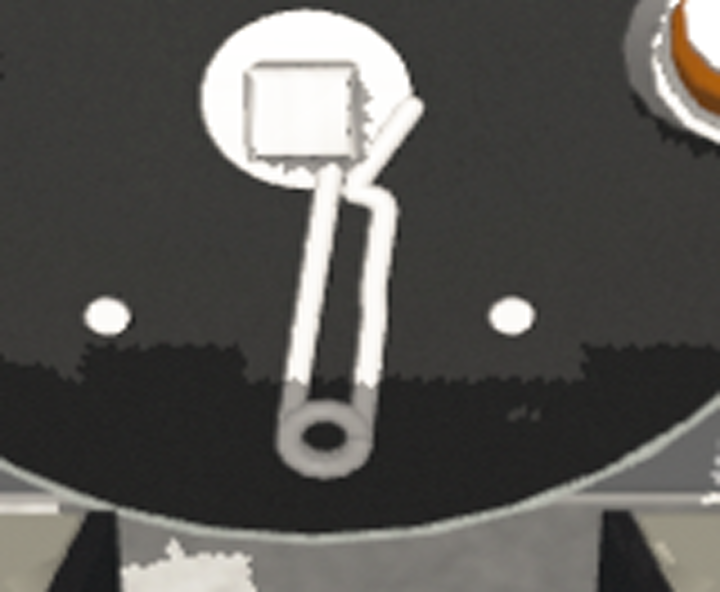

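The crop shows the cotter free. Its eye is at (324,437), and the straight leg runs from (297,385) to its end at (330,170), just clear of the spindle.

```bash
python3 - <<'E'
from h import *
s=snap('wrist'); o,p0,R0=Rt()
T=lambda c,z:(R0.inv().apply(onz(s,(240+c[0]/4.5-.4,100+c[1]/3.7-.4),z)-p0)).round(4)
a,b=T((330,170),.085),T((297,385),.085); e=T((324,437),.090); e2=T((324,437),.085)
print(a,b,np.degrees(np.arctan2(a[1]-b[1],a[0]-b[0])),'eye',e,e2,'spindle base rear',T((305,160),.081),T((345,62),.115))
print(p0,o['orientation'])
E
```

```text
[ 0.0469 -0.0038  0.2758] [-0.0037 -0.0105  0.2759] 7.54271815538722 eye [-0.0149 -0.0052  0.2709] [-0.0169 -0.0054  0.2759] spindle base rear [ 0.0485 -0.0085  0.2798] [ 0.0718 -0.0007  0.2457]
[0.54537144 0.01601113 0.36083671] [-1.79945846e+02  7.40406967e-02 -1.14321037e+02]
```

Request:
{"op": "carry_out", "data": {"moves": "0.045 -0.008 -0.003 0.03 0 0 0.07;0.045 -0.0165 -0.005 0.06 0 0 0.131;0.045 -0.0165 -0.005 0.085 0 0 0.131;0.045 -0.0165 -0.005 0.095 0 0 0.131;0.045 -0.0165 -0.005 0.1005 0 0 0.131;0.045 -0.0165 -0.005 0.1005 0 0 0.131;0 -0.0165 -0.005 0.1005 0 0 0.131;0 -0.0165 -0.005 0.1005 0 0 0.131;0 -0.0165 -0.005 0.1005 0 0 0.131;0 -0.0165 -0.005 0.1005 0 0 0.131;0 -0.0165 -0.005 0.1005 0 0 0.131"}}

```text
clock: 42.75
tool_pos: [0.557, 0.0283, 0.2605]
orientation: [-179.9, 0.1, -121.9]
force: [-1.4, 0.3, 3.3]
opening: 0.0181
```

```bash
python3 - <<'E'
from h import *
plan([0,0,0],65.6)
s=snap('wrist','w33.png')
E
```

```text
shift [0.3189 0.458  0.2596] rot [2.2000e-03 1.5000e-03 3.0103e+00] from [0.557  0.0283 0.2605] [-1.7995e+02  9.0000e-02 -1.2192e+02] F [-1.37  0.33  3.31] op 0.0181 t 42.75 q [ 23.   17.5 -24.9  -0.  -47.6 -54.9]
```

View pics/w33.png

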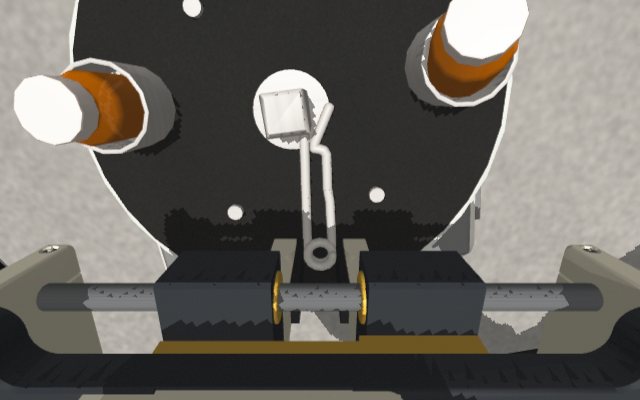

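The eye is gripped at (320,252) with the opening at 18.1 mm. I'll pull it straight back and then lift.

Request:
{"op": "carry_out", "data": {"moves": "0 -0.004 0 0 0 0 0;0 -0.009 0 -0.001 0 0 0;0 -0.015 0 -0.002 0 0 0;0 -0.02 0 -0.003 0 0 0;0 -0.02 0 -0.03 0 0 0;0 -0.02 0 -0.06 0 0 0;0 -0.02 0 -0.1 0 0 0;0 -0.02 0 -0.14 0 0 0;0 -0.02 0 -0.14 0 0 0"}}

```text
clock: 43.7
tool_pos: [0.5688, 0.0458, 0.4061]
orientation: [-179.6, 0.4, -121.9]
force: [0.4, 0.1, -0.6]
opening: 0.018
```

```bash
python3 - <<'E'
from h import *
s=snap('wrist','w34.png'); t=snap('top')
a=np.radians(17)
for l,h in [('tray_in',.022)]:
    for q in ctrl.trace(t,l)[:1]:
        c=max(cv2.findContours(q['region'].astype('uint8'),0,2)[0],key=cv2.contourArea)
        P=np.array([onz(t,p[0],h)[:2] for p in c],np.float32); print(cv2.minAreaRect(P),cv2.boxPoints(cv2.minAreaRect(P)))
plan([0.50,-0.34,0.40],-163)
E
```

```text
((0.47644978761672974, -0.35201042890548706), (0.18205460906028748, 0.15001291036605835), 14.884122848510742) [[ 0.36921015 -0.30290237]
 [ 0.40774325 -0.44788197]
 [ 0.58368945 -0.4011185 ]
 [ 0.54515636 -0.2561389 ]]
shift [ 0.3627 -0.1469 -0.0008] rot [5.000e-04 1.200e-03 7.169e-01] from [0.5671 0.0455 0.3997] [ 1.8000e+02  7.0000e-02 -1.2192e+02] F [-1.04 -0.33 -1.61] op 0.0178 t 43.85 q [ 24.3  10.8 -13.4  -0.  -65.7 -56.2]
```

View pics/w34.png

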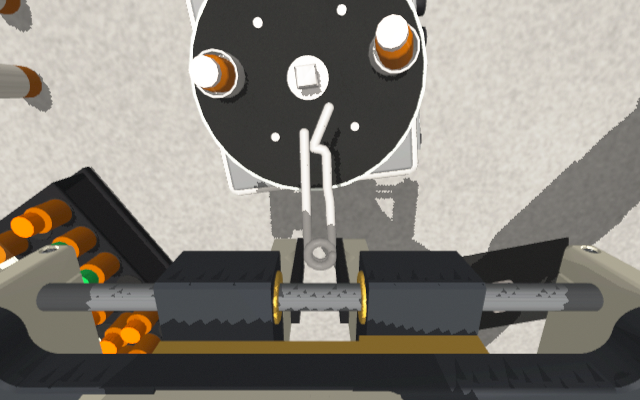

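```bash
python3 -c "
from h import *
plan([0.509,-0.342,0.40],-164)"
```

```text
shift [ 0.3596 -0.1556 -0.0008] rot [5.000e-04 1.200e-03 7.344e-01] from [0.5671 0.0455 0.3997] [ 1.8000e+02  7.0000e-02 -1.2192e+02] F [-1.04 -0.33 -1.61] op 0.0178 t 43.85 q [ 24.3  10.8 -13.4  -0.  -65.7 -56.2]
```

Request:
{"op": "carry_out", "data": {"moves": "0 0.036 -0.016 0 0 0 0.073;0 0.072 -0.031 0 0 0 0.147;0 0.108 -0.047 0 0 0 0.22;0 0.144 -0.062 0 0 0 0.294;0 0.18 -0.078 0 0 0 0.367;0 0.216 -0.093 0 0 0 0.441;0 0.252 -0.109 0 0 0 0.514;0 0.288 -0.124 0 0 0 0.587;0 0.324 -0.14 0 0 0 0.66;0 0.36 -0.156 0 0 0 0.734;0 0.36 -0.156 0.04 0 0 0.734;0 0.36 -0.156 0.08 0 0 0.734;0 0.36 -0.156 0.12 0 0 0.734;0 0.36 -0.156 0.15 0 0 0.734;0 0.36 -0.156 0.15 0 0 0.734;0 0.36 -0.156 0.15 0 0 0.734"}}

```text
clock: 45.45
tool_pos: [0.5095, -0.3427, 0.249]
orientation: [179.9, -0.1, -164.0]
force: [0.0, -0.5, -0.1]
opening: 0.0172
```

```bash
python3 - <<'E'
from h import *
s=snap('wrist','w35.png')
plan([0.509,-0.342,0.1845],-164)
E
```

```text
shift [0.0008 0.0012 0.0659] rot [-0.0002  0.0008  0.0009] from [ 0.5101 -0.3429  0.2504] [-1.7999e+02  5.0000e-02 -1.6395e+02] F [ 0.07 -0.06  0.16] op 0.0176 t 45.5 q [-15.7  22.8 -18.   -0.  -49.1 -58.2]
```

View pics/w35.png

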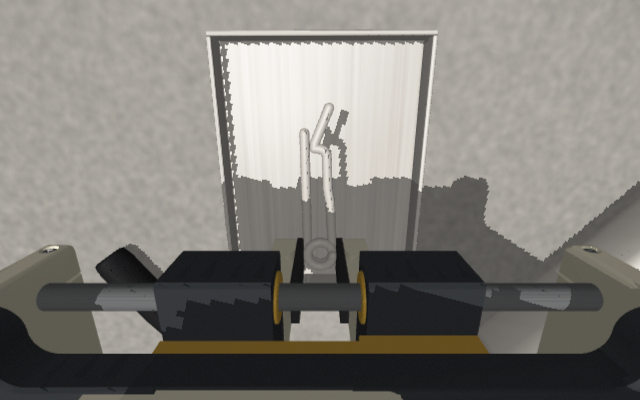

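The cotter hangs over the tray, centred and aligned with the walls at columns 225 and 425. I'll lower it and release it.

Request:
{"op": "carry_out", "data": {"moves": "0 0 0 0.03 0 0 0;0 0 0 0.05 0 0 0;0 0 0 0.06 0 0 0;0 0 0 0.065 0 0 0;0 0 0 0.065 0 0 0;0.04 0 0 0.065 0 0 0;0.04 0 0 0.065 0 0 0;0.04 0 0 0.065 0 0 0;0.04 0 0 0.055 0 0 0;0.04 0 0 0.03 0 0 0;0.04 0 0 -0.01 0 0 0;0.04 0 0 -0.06 0 0 0;0.04 0 0 -0.11 0 0 0;0.04 0 0 -0.15 0 0 0;0.04 0 0 -0.15 0 0 0;0.04 0 0 -0.15 0 0 0"}}

```text
clock: 47.1
tool_pos: [0.5091, -0.3427, 0.4019]
orientation: [-179.9, 0.2, -164.0]
force: [-0.3, 0.7, -1.2]
opening: 0.0404
```

```bash
python3 - <<'E'
from h import *
s=snap('wrist','w36.png');d=snap('side','s36.png')
plan([0,0,0],0)
print([(onz(s,a,.008).round(3),c) for a,c in mk(s,'clip_eye')],[(onz(s,a,.008).round(3),c) for a,c in mk(s,'clip_tip')])
print([(onz(d,a,.11).round(3),c) for a,c in mk(d,'vial_a_mid')])
E
```

```text
shift [0.3947 0.4692 0.3997] rot [-2.0000e-04  1.8000e-03 -2.8622e+00] from [ 0.5088 -0.3426  0.3992] [ 1.7993e+02  2.0000e-02 -1.6399e+02] F [-0.43 -1.18 -0.08] op 0.0401 t 47.2 q [-15.8  15.   -7.9  -0.1 -67.1 -58.2]
[(array([ 0.511, -0.342,  0.008]), 0.83)] [(array([ 0.444, -0.371,  0.008]), 0.72)]
[]
```

View pics/w36.png

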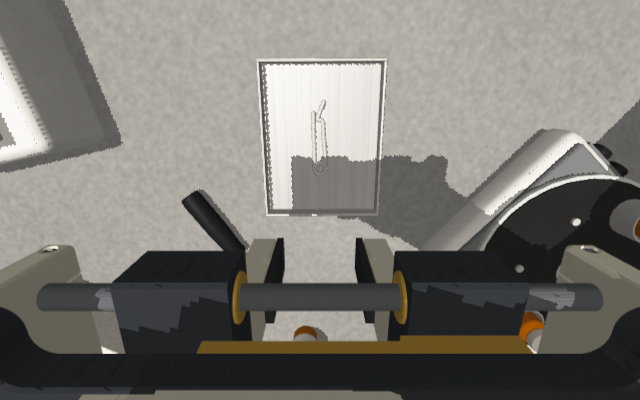

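View pics/s36.png

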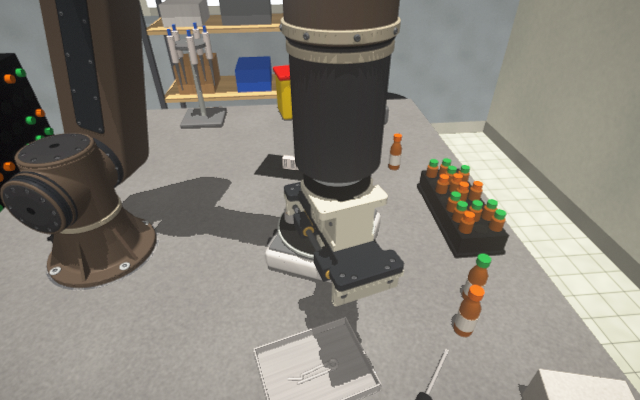

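The cotter lies flat in the tray, with its eye at (320,168) and tip at (315,115) in the wrist view. The wedge is on its mat, and the gripper is clear and touching nothing. I'm handing in the job.

```bash
python3 -c "
from plant import ctrl
print(ctrl.close_job())"
```

```text
the job is handed in; nothing more can be done
None
```

The cotter is off the spindle and lying in the steel tray, the wedge is back on its mat, and I handed the job in at about 47 s of the 72 s allowed. It did not go cleanly on the first try.

- **Mishap:** On the first carry I moved the wedge too low. It almost certainly struck vial a, and it fell onto the bench. Vial a now leans a little in its clamp. My estimates of its middle before and after differ by only a few millimetres, well under the 15 mm limit. I could not measure it in the last view because the arm blocked it.
- **Recovery:** I picked the wedge up, stood it upright again on its mat and carried it back well above the vials.
- **Spreading the cotter:** I slid the wedge in along the spindle's -x face, and the tool force read up to about 3.6 N after each step. I estimate a spread of about 0.1 rad from the pictures, while the cotter had moved only a little. Pushing on at the same low force, it snapped clear with the fingers not touching it. There is no direct reading of the joint or the contact forces, so step 1 rests on these estimates.
- **Last checks:** The cotter's eye was at about (0.511, -0.342) and its tip at about (0.444, -0.371), both inside the tray walls and lying flat. The wedge was standing over the middle of its mat, and the gripper was empty and raised clear of everything.

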